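Hitch a quick-lock coupler on the ball of a load-cell mount

ROBOT

A 6-joint arm with a two-finger parallel gripper is mounted at the origin on a cart in front of the work surface, level with it; the furniture and walls round the work are solid. World frame = base frame: x ahead of the robot, y to its left, z up, the work surface at z = 0. Lengths are in m, angles in rad, forces in N, time in s.
With the tool pointing down it reaches from about 0.35 to 0.775 m from the base axis. Payload 7.3 kg.
Tool frame: the origin (TCP) lies at the very end of the fingers, on their centre line; the grasp point (between the pads) lies 19 mm behind it; z points along the fingers, y is the direction in which the jaws open and shut (so a half turn about z gives the same grasp; the last joint's range is limited). The gripper opens to 92 mm and grips with 3 to 60 N. Pads are 19 mm wide; open, the fingers measure 130 mm over their backs; the gripper's body (75 mm by 190 mm) begins 47 mm behind the grasp point.
Start: joints at [1.181, 0.342, 1.524, -0, 1.275, -0.146], TCP at [0.127, 0.509, 0.227] pointing down, gripper open.
Joint ranges: [-2.53, 2.53], [-0.77, 2.02], [0.04, 2.7], [-1, 4.14], [0.28, 2.66], [-3.11, 3.11]. Speed limits (rad/s): [2.57, 2.57, 3.14, 3.14, 3.14, 3.14].

INTERFACE

Orientations are given as [roll, pitch, yaw] about the fixed x, y, z axes, in that order (R = Rz(yaw) Ry(pitch) Rx(roll)).
In Python, from cell import robot gives the robot as it stands.
- The arm moves only by the shell command python3 -m pendant 'ROWS' [OPENING] [FORCE]. ROWS is JSON, a list of rows, each a list of 2 entries, a list of its own where there are three numbers: the shift along the tool's x, y, z in mm, then the turn about the tool's z in degrees. In form: [[[x, y, z], turn], ...]. A call has 1 to 10 rows; each row is the pose to reach, as a shift and turn from the pose measured when the call began, along the tool's axes at that moment; what a row does not reach only later rows make up. A row lasts 1/12 s, in which the tool goes at most 41.7 mm and 7.16 degrees, less where a joint would pass 70% of its speed; a pose out of reach is approached as far as the arm can. A call with a gripper value outside its range is refused whole. OPENING is the opening, from 0 (shut) to 1 (fully open), set as the call begins (- or left out, the last holds). The fingers move at their own pace and stop on an object; FORCE is the grip in N (left out, the last holds). Time passes only in rows, so rows that repeat a pose let the fingers close. It gives the time, the measured TCP pose, the force and the opening at its end, in the units of the state.
- robot.observe(): the state, without advancing time (a new reading comes with each control period).
- robot.read_camera(name): name is "scene" or "side" or "wrist"; returns the picture (400x640x3 uint8, red, green, blue); there is no depth.
- robot.calibration(name): a dict with "vfov" (degrees; the focal length in pixels is half the picture's height over the tangent of half this angle, whatever the lens; pixels are square), "cx", "cy" (the principal point, pixels), "rvec" (rotation vector, rad) and "tvec" (3), from world to camera coordinates, as OpenCV has them. Camera axes: x right, y down, z forward; pixel columns grow to the right and rows downward; lengths in m; the calibration is good to about 2 mm. The wrist camera is an equidistant fisheye: a pixel r from the principal point sees the ray r / f radians off the axis. A picture is of the moment at which its call begins: read the wrist's pose just before it. calibration takes no time and is no camera call; for the wrist camera it gives the pose at the moment of the call.
- robot.hand_in(): hands the job in, once; it reports no verdict.
Trained networks look in the newest picture that a camera, given by its name, has taken for a name from the list of things; names that differ only in an ending like _2 or _b are one class to them, and where a whole thing is asked for, a point or a joint stands for the part that bears it (a point fixed in the world has none). Each returns a list of dicts, best first, with "p" (0 to 1); they miss things now and then, are a little off and sometimes report something else, mostly with a low value. They report only what shows in the picture. A call takes as long as a camera call.
- robot.find_in(camera, query): "xy" ([column, row] as shares, 0 to 1, of the picture: columns of its width, rows of its height, amid what is visible of it).
The state is a dict: "time": time; "qpos": joint angles; "qvel": joint speeds; "joint_efforts": joint torques, N m; "tool_pos": TCP position; "tool_rot": TCP orientation; "contact_force": force on the tool from outside, world axes, zero at the start; "torque": the same for the moment, N m; "opening": finger opening in m.
Only numpy, scipy, OpenCV 4.12 (cv2) and the standard library are available. Lean on these libraries where they do the work, as an engineer would, in place of code of your own. Each camera call takes 0.05 s, during which the arm holds its last target.

TASK

Get the trolley coupler ready for its pull test: raise its handle, lower it onto the ball of the test mount with its tail in the mount's rest, push it fully home past its spring plungers and press it down so that the mount carries about 30 N, the coupler itself included, for a moment, then press the handle all the way down to lock it. The mount is a delicate load cell: never load it with more than 40 N. Leave the other things on the table where they are.

Things in the scene. Friction and masses are not known exactly. Their poses are not given: they have to be found in the camera images.
- socket (a point): Seat centre of the coupler: middle of its block in plan, 20 mm above its underside; it meets the ball's centre when the coupler is fully home. Axes: x from the tail to the block, z up. The block is 46 mm along x, 48 mm along y (its two sides are the grasp), 47 mm high, 53 mm with the low dome. The cavity, open below, is 32.4 mm wide, 31 mm long and 35 mm deep.
- coupler: Loose grey steel ball coupler, about 0.8 kg, standing on its flat underside: a block with a tail (20 mm wide, 14 mm high) to its -x, ending 89 mm behind the block's middle. Origin 20 mm below the socket point. Two spring plungers inside stop the ball 24 mm before home; passing them takes about 10 to 20 N down beyond its weight, then it slides in to a hard stop. Handle down, its tongue blocks the cavity.
- tail (a point): Underside of the coupler's tail, 72 mm behind the socket point along the coupler's -x and 20 mm below it; axes as the coupler.
- handle_grip (a point): Centre of the handle's grip, a bright steel block 36 mm long, 16 mm wide (along the coupler's y) and 16 mm high at the end of a 10 mm wide shank. This point is 66 mm and the handle's end 84 mm from the hinge, whose axis is parallel to the coupler's y, 34 mm behind the socket point and 20 mm above it. Down, the handle lies level over the tail, its grip's underside 18 mm above the tail.
- handle (a joint): Angle of the coupler's handle in rad: 0 = fully down (locked, a hard stop), 1.1 = fully raised, leaning back over the tail. A friction hinge (0.12 N m) that stays where it is left; its tongue swings under the ball, and when the coupler is well short of home it strikes the ball and the handle cannot close.
- ball (a point): Centre of the mount's 30 mm steel ball, 46 to 52 mm above the table (the mount is let into the table by a different depth each time), on a neck 16 mm thick. Axes as the mount: x from the rest to the ball, z up; with the coupler home its x points the same way.
- mount: Test mount (a load cell), fixed to the table: aluminium base plate 160 x 90 x 12 mm, let into the table by 0 to 6 mm, with the ball near one end and the rest block 72 mm behind it along the mount's -x. Origin on the plate's underside, 52 mm below the ball's centre.
- rest (a point): Centre of the top of the rest block, 20 mm below the ball's centre, 30 mm long, on which the tail lies, between two cheeks 26 mm apart that stand 10 mm (their flared lips 15 mm) above it; axes as the mount.
- pot: Bystander: small screw-top pot, 45 mm across and 38 mm high; origin at the centre of its underside. Leave it alone.
- gauge: Bystander: double-ended plug gauge lying on the table, 105 mm long along its y, 19 mm wide; origin under its centre. Leave it alone.
- valve_head: Bystander: valve head with a black cap, standing, 50 mm across and 120 mm high; origin at the centre of its underside. Leave it alone.
- stem: Bystander: brass valve stem, standing, 25 mm across and 98 mm high; origin at the centre of its underside. Leave it alone.
- tape: Bystander: roll of tape lying flat, 90 mm across, 19 mm high; origin at the centre of its underside. Leave it alone.

How it is judged:
By the outcome, as a careful person would: the job done as asked, in the order asked, and still so for the second after the job is handed in, with the robot touching nothing.
It also fails if it takes over 72 s, if anything falls off the work surface, if the arm or the gripper's body presses on something with over 40 N, if the wrist force passes 120 N, or if a joint passes its speed limit or range.

## Working session

There is one attempt and no reset: what is moved stays moved. The work goes in short steps, Python scripts to look and compute and a shell command to move; the robot and the scene stay as the last step left them, time stands still between calls to the robot, and variables do not carry over. Pictures are saved under pics/ and viewed, and the job is handed in when it is done.

```bash
ls; mkdir -p pics; python3 - <<'E'
from cell import robot
import cv2
print(robot.observe())
for n in ("scene","side","wrist"):
    c=robot.calibration(n); print(n,c)
    im=robot.read_camera(n); cv2.imwrite(f"pics/{n}0.png",im[:,:,::-1])
    for q in ("socket","coupler","tail","handle_grip","handle","ball","mount","rest"):
        r=robot.find_in(n,q)
        print(n,q,[(round(d["xy"][0]*640,1),round(d["xy"][1]*400,1),round(d["p"],2)) for d in r[:3]])
print(robot.observe()["time"])
E
```

```text
pics
{'time': 0.0, 'qpos': array([ 1.18101864e+00,  3.42727838e-01,  1.52499064e+00,  1.52610856e-05,
        1.27539376e+00, -1.45998313e-01]), 'qvel': array([ 0.00111585,  0.000198  , -0.0008849 ,  0.00071279, -0.00149807,
        0.00011088]), 'joint_efforts': array([ 2.26739146e-03, -4.31240058e+01, -2.44221085e+01,  7.18840118e-02,
        5.58195356e-02, -1.22707065e-04]), 'tool_pos': array([0.12654234, 0.50911646, 0.22605151]), 'tool_rot': array([-3.14009135e+00, -2.35508227e-04,  2.89780865e+00]), 'contact_force': array([ 0.24912328, -0.78112582, -0.32921028]), 'torque': array([ 0.01153489, -0.02328564,  0.00952647]), 'opening': 0.09182455378284023}
scene {'vfov': 54.40728229198673, 'cx': 321.3072633927169, 'cy': 194.21273189055455, 'rvec': array([ 2.27588074, -0.61448023,  0.25389146]), 'tvec': array([-0.44435218,  0.2390662 ,  1.10419816])}
scene socket [(370.1, 243.7, 0.92), (351.5, 240.9, 0.73), (309.4, 170.2, 0.43)]
scene coupler [(366.7, 242.2, 0.89)]
scene tail [(373.0, 244.1, 0.9)]
scene handle_grip [(353.1, 245.6, 0.44)]
scene handle [(294.8, 125.3, 0.74), (350.0, 24
[... 281 characters left out ...]
: array([-0.52169063,  0.12764087,  1.30254928])}
side socket [(355.0, 247.3, 0.84)]
side coupler [(356.9, 245.2, 0.59)]
side tail [(355.5, 247.3, 0.86)]
side handle_grip [(329.9, 243.5, 0.47)]
side handle [(332.0, 244.0, 0.65)]
side ball [(305.1, 182.0, 0.8)]
side mount [(305.4, 183.9, 0.63), (271.7, 227.4, 0.2)]
side rest [(306.5, 183.3, 0.88), (271.2, 226.3, 0.39)]
wrist {'vfov': 65.70646984690485, 'cx': 316.89829651320883, 'cy': 200.89249415341195, 'rvec': array([-2.30257502, -1.79897089, -0.24044125]), 'tvec': array([-0.52398539, -0.03285265,  0.3904349 ])}
wrist socket []
wrist coupler []
wrist tail []
wrist handle_grip []
wrist handle []
wrist ball []
wrist mount []
wrist rest []
1.35
```

View pics/scene0.png

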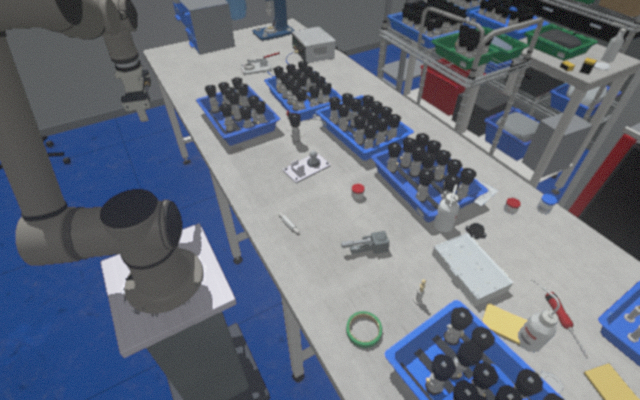

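View pics/side0.png

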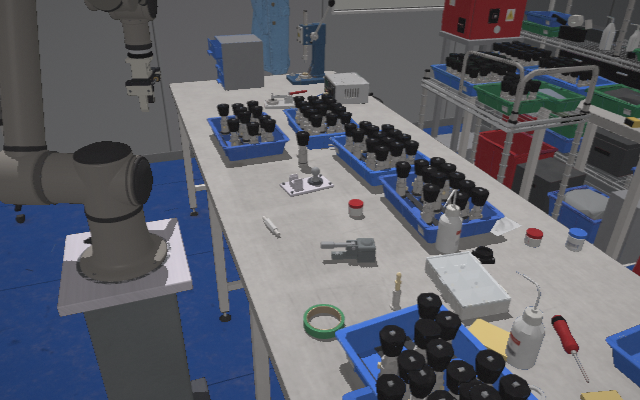

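View pics/wrist0.png

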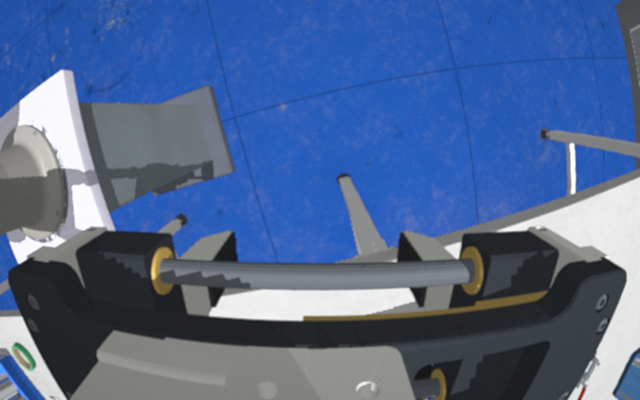

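```bash
python3 - <<'E'
import cv2
a=cv2.imread("pics/scene0.png")[110:310,220:460]; b=cv2.imread("pics/side0.png")[130:300,220:460]
cv2.imwrite("pics/scene0c.png",cv2.resize(a,None,fx=3.3,fy=3,interpolation=2) if 0 else cv2.resize(a,(720,600),interpolation=cv2.INTER_CUBIC))
cv2.imwrite("pics/side0c.png",cv2.resize(b,(720,510),interpolation=cv2.INTER_CUBIC))
E
```

```text
(no output)
```

View pics/scene0c.png

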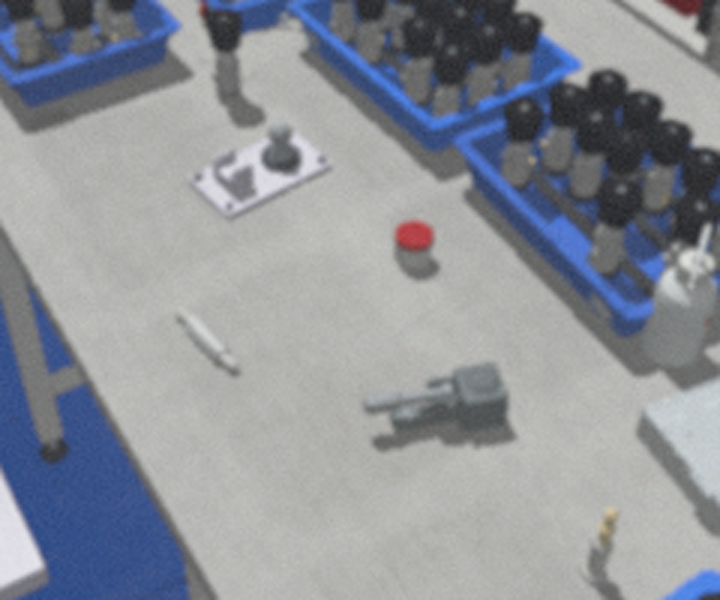

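View pics/side0c.png

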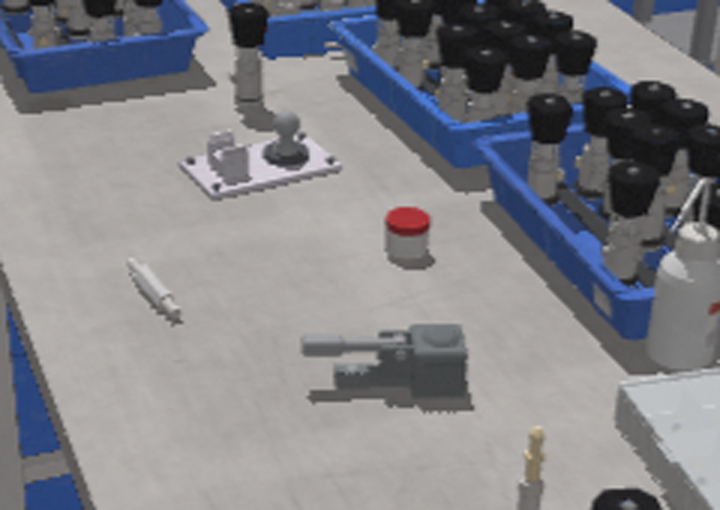

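The scene picture shows the coupler at about (372,240) with its block to the right and its handle nearly down, pointing left. The mount is at about (306,168), with its ball at (313,155) and its rest to the left. The side picture agrees: dome at (366,242), ball at (315,173). Pot, gauge, stem, tape and valve head stand clear of them.

```bash
cat > h.py <<'E'
import numpy as np, cv2
from scipy.optimize import least_squares
from scipy.spatial.transform import Rotation as Ro
def foc(c): return 200/np.tan(np.radians(c["vfov"])/2)
def proj(c,P,fish=False):
    R=cv2.Rodrigues(np.array(c["rvec"],float))[0]
    p=np.atleast_2d(P)@R.T+np.array(c["tvec"]); f=foc(c)
    if fish:
        rr=np.hypot(p[:,0],p[:,1]); th=np.arctan2(rr,p[:,2]); s=f*th/np.maximum(rr,1e-9)
        return np.c_[c["cx"]+s*p[:,0],c["cy"]+s*p[:,1]]
    return np.c_[c["cx"]+f*p[:,0]/p[:,2],c["cy"]+f*p[:,1]/p[:,2]]
def ray(c,uv,fish=False):
    R=cv2.Rodrigues(np.array(c["rvec"],float))[0]; f=foc(c)
    x=(uv[0]-c["cx"])/f; y=(uv[1]-c["cy"])/f
    if fish:
        th=np.hypot(x,y); d=np.array([np.sin(th)*x/max(th,1e-9),np.sin(th)*y/max(th,1e-9),np.cos(th)])
    else: d=np.array([x,y,1.])
    d=R.T@d; return -R.T@np.array(c["tvec"]), d/np.linalg.norm(d)
def at_z(c,uv,z,fish=False):
    o,d=ray(c,uv,fish); return o+d*(z-o[2])/d[2]
def tri(obs):
    A=np.zeros((3,3));b=np.zeros(3); rs=[ray(*o) for o in obs]
    for o,d in rs:
        M=np.eye(3)-np.outer(d,d);A+=M;b+=M@o
    X=np.linalg.solve(A,b); return X,[np.linalg.norm((np.eye(3)-np.outer(d,d))@(X-o))*1e3 for o,d in rs]
E
python3 - <<'E'
from h import *
from cell import robot
S=robot.calibration("scene");D=robot.calibration("side")
print("cams",ray(S,(320,200))[0],ray(D,(320,200))[0])
def sc(x,y): return (220+x/3,110+y/3)
def sd(x,y): return (220+x/3,130+y/3)
for n,a,b in [("ball",sc(280,133),sd(286,128)),("dome",sc(481,378),sd(442,335)),("handle end",sc(372,405),sd(307,346)),("pot top",sc(414,235),sd(407,220)),("valvetop",sc(222,18),sd(248,10)),
  ("plate nearR corner",sc(229,213),sd(216,194)),("plate right",sc(329,163),sd(340,168)),("plate left",sc(193,182),sd(181,164))]:
    print(n,tri([(S,a),(D,b)]))
for n,a in [("plate nearR corner",sc(229,213)),("plate right",sc(329,163)),("plate left",sc(193,182))]:print(n,at_z(S,a,.009))
for n,a in [("plate nearR corner",sd(216,194)),("plate right",sd(340,168)),("plate left",sd(181,164))]:print(n,at_z(D,a,.009))
print(at_z(S,sc(481,378),.053),at_z(D,sd(442,335),.053))
E
```

```text
cams [ 0.07439192 -0.76468896  0.93998496] [ 0.09373153 -1.17821417  0.76688571]
ball (array([0.62292181, 0.24932013, 0.02612257]), [np.float64(0.9440252592383362), np.float64(0.9440252592383531)])
dome (array([ 0.5996741 , -0.20631054,  0.03860264]), [np.float64(1.4637347281448014), np.float64(1.4637347281447766)])
handle end (array([ 0.48648136, -0.17857823,  0.03561995]), [np.float64(0.8296940695160738), np.float64(0.8296940695160855)])
pot top (array([0.6638362 , 0.00872809, 0.02773367]), [np.float64(0.20683417204770263), np.float64(0.20683417204756818)])
valvetop (array([0.62811611, 0.40436417, 0.10777026]), [np.float64(1.3691949109226604), np.float64(1.3691949109225094)])
plate nearR corner (array([ 0.51676002,  0.18318925, -0.00708891]), [np.float64(1.2144689587238613), np.float64(1.2144689587238355)])
plate right (array([ 0.67246395,  0.20937317, -0.01389384]), [np.float64(0.46743107005505213), np.float64(0.4674310700552291)])
plate left (array([0.49795484, 0.24524888, 0.00289668]), [np.float64(0.7367242848905355), np.float64(0.7367242848905491)])
plate nearR corner [0.50794066 0.16680913 0.009     ]
plate right [0.65758031 0.18586091 0.009     ]
plate left [0.49599319 0.23886449 0.009     ]
plate nearR corner [0.50929857 0.15546751 0.009     ]
plate right [0.65604314 0.16896467 0.009     ]
plate left [0.49391167 0.23349555 0.009     ]
[ 0.58964088 -0.21540299  0.053     ] [ 0.59138041 -0.2249107   0.053     ]
```

```bash
python3 - <<'E'
from h import *
from cell import robot
o=robot.observe(); c=robot.calibration("wrist")
R=Ro.from_euler("xyz",o["tool_rot"]).as_matrix(); C,d=ray(c,(c["cx"],c["cy"]),True)
Rc=cv2.Rodrigues(c["rvec"])[0]
print("cam in tool",R.T@(C-o["tool_pos"]),"axis",R.T@d,"\n",R.T@Rc.T); print(foc(c))
print(R)
E
```

```text
cam in tool [ 0.07066602 -0.00085008 -0.15840747] axis [-2.63017716e-01 -5.67324712e-04  9.64790837e-01] 
 [[-5.67161048e-04 -9.64790837e-01 -2.63017716e-01]
 [ 9.99999745e-01 -4.33196956e-04 -5.67324712e-04]
 [ 4.33411210e-04 -2.63017970e-01  9.64790837e-01]]
309.70691628693146
[[-9.70422352e-01  2.41413457e-01  2.52873577e-05]
 [ 2.41413459e-01  9.70422349e-01  7.83923887e-05]
 [-5.61443946e-06  8.21784347e-05 -9.99999997e-01]]
```

```bash
python3 -m pendant '[[[-40,-15,2],-2],[[-80,-30,4],-4],[[-120,-46,6],-6],[[-160,-61,8],-8],[[-200,-77,10],-10],[[-240,-92,12],-11],[[-280,-108,14],-13],[[-320,-123,16],-14],[[-360,-138,18],-15],[[-400,-154,20],-17]]' 1 && python3 -m pendant '[[[-35,-13,2],-1],[[-70,-26,4],-2],[[-100,-38,6],-3],[[-103,-39,6],-3],[[-103,-39,6],-3]]'
cat > snap.py <<'E'
from h import *; from cell import robot; import sys,json
def snap(tag,qs=()):
    o=robot.observe(); c=robot.calibration("wrist"); im=robot.read_camera("wrist")
    cv2.imwrite(f"pics/{tag}.png",im[:,:,::-1])
    json.dump(dict(c={k:np.array(v).tolist() for k,v in c.items()},pos=o["tool_pos"].tolist(),rot=o["tool_rot"].tolist()),open(f"pics/{tag}.json","w"))
    print(o["time"],o["tool_pos"].round(4),o["tool_rot"].round(4),o["opening"])
    for q in qs:
        r=robot.find_in("wrist",q); print(q,[(round(d["xy"][0]*640,1),round(d["xy"][1]*400,1),round(d["p"],2)) for d in r[:2]])
def load(tag):
    d=json.load(open(f"pics/{tag}.json")); d["c"]["rvec"]=np.array(d["c"]["rvec"]); return d
E
python3 -c "
from snap import *
snap('w1',['ball','rest'])"
```

```text
time: 2.18
tool_pos: [0.4692, 0.2692, 0.2074]
tool_rot: [3.141, 0.0, -3.088]
contact_force: [-0.0, 0.4, 0.3]
opening: 0.0921
time: 2.6
tool_pos: [0.5753, 0.2346, 0.2003]
tool_rot: [3.141, -0.001, -3.038]
contact_force: [-1.3, -0.4, -0.2]
opening: 0.0925
2.6 [0.5753 0.2346 0.2003] [ 3.1415e+00 -8.0000e-04 -3.0384e+00] 0.0925391159605438
ball [(309.3, 175.9, 0.9)]
rest [(308.6, 180.5, 0.78), (35.2, 156.1, 0.41)]
```

View pics/w1.png

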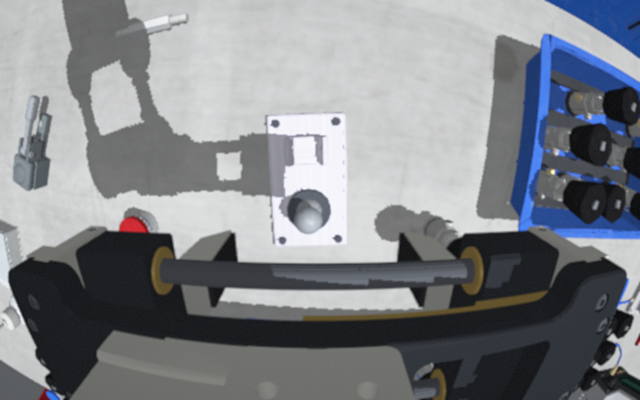

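```bash
python3 - <<'E'
import cv2
a=cv2.imread("pics/w1.png")[100:255,250:370]
cv2.imwrite("pics/w1c.png",cv2.resize(a,None,fx=3.8,fy=3.8,interpolation=cv2.INTER_CUBIC))
E
```

```text
(no output)
```

View pics/w1c.png

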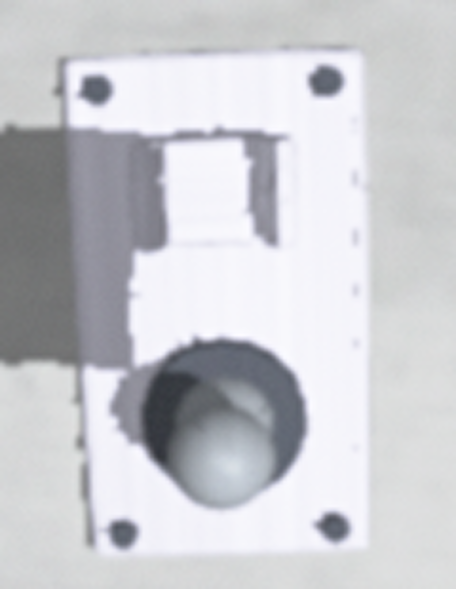

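```bash
python3 -m pendant '[[[-25,6,12],0],[[-50,6,24],0],[[-75,6,36],0],[[-80,6,40],0],[[-80,6,40],0]]' && python3 - <<'E'
from snap import *
snap('w2',['ball'])
a=cv2.imread("pics/w2.png")[60:230,240:390]
cv2.imwrite("pics/w2c.png",cv2.resize(a,None,fx=3.5,fy=3.5,interpolation=cv2.INTER_CUBIC))
E
```

```text
time: 3.17
tool_pos: [0.651, 0.2516, 0.1597]
tool_rot: [3.141, -0.003, -3.034]
contact_force: [-1.0, 0.9, -1.0]
opening: 0.0918
3.1667 [0.651  0.2516 0.1597] [ 3.1414 -0.0032 -3.0342] 0.09184818010957616
ball [(298.1, 114.3, 0.83)]
```

View pics/w2.png

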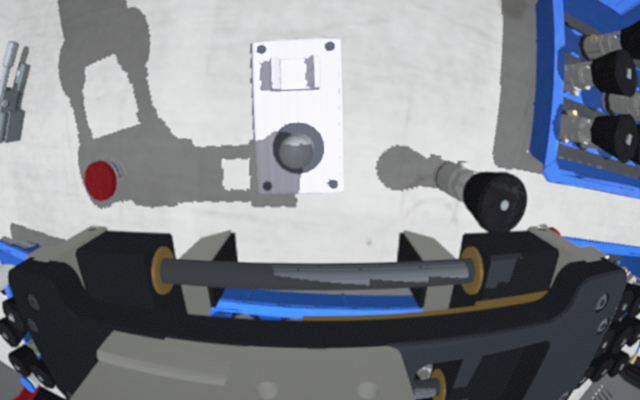

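View pics/w2c.png

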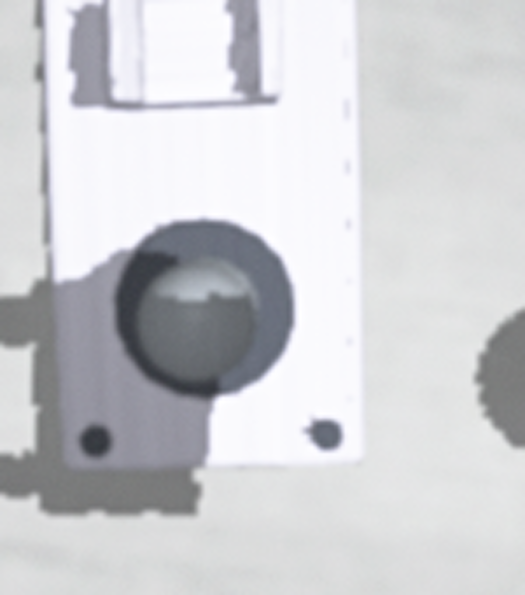

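```bash
cat > fitm.py <<'E'
from snap import *
c1=load('w1')["c"];c2=load('w2')["c"]
f1=lambda x,y:(250+x/3.8,100+y/3.8); f2=lambda x,y:(240+x/3.5,60+y/3.5)
print("tri ball",tri([(c1,f1(221,452),True),(c2,f2(197,315),True)]))
# params x,y,yaw,ballz, xf (plate front rel ball), hx1,hx2,hy
def model(p):
    x,y,w,bz,xf,h1,h2,hy=p; ca,sa=np.cos(w),np.sin(w)
    T=lambda a,b,z:[x+ca*a-sa*b,y+sa*a+ca*b,bz+z]
    zt=-.040
    return np.array([T(0,0,0),T(xf,.045,zt),T(xf,-.045,zt),T(xf-.16,.045,zt),T(xf-.16,-.045,zt),T(h1,hy,zt),T(h1,-hy,zt),T(h2,hy,zt),T(h2,-hy,zt)])
# world +y is image right
m1=np.array([f1(221,452),f1(370,548),f1(93,545),f1(362,52),f1(65,60),f1(334,527),f1(123,533),f1(326,80),f1(96,90)])
m2=np.array([f2(197,315),f2(362,458),f2(66,466),(341,38),(250,43),f2(326,434),f2(96,441),(330,46),(261,48)])
def res(p):
    P=model(p); return np.r_[(proj(c1,P,True)-m1).ravel(),(proj(c2,P,True)-m2).ravel()]
s=least_squares(res,[.612,.235,.1,.049,.05,.04,-.1,.035],loss="soft_l1")
print(s.x.round(4)); print(res(s.x).reshape(-1,2).round(1))
E
python3 fitm.py
```

```text
tri ball (array([0.60955267, 0.22800806, 0.04777171]), [np.float64(0.06678932666525798), np.float64(0.06678932666536004)])
[ 0.6104  0.2278  0.1348  0.0435  0.0486  0.0404 -0.1024  0.0346]
[[-0.1 -0.6]
 [-0.8 -0.3]
 [ 0.2  2.5]
 [-0.3 -1.4]
 [-1.  -0.5]
 [ 0.3 -0.5]
 [ 0.1 -0.5]
 [ 0.2 -0.8]
 [ 0.2 -1.1]
 [-0.1  0.4]
 [ 0.1  0.9]
 [-0.6  1. ]
 [-0.8 -0. ]
 [ 1.6 -0.8]
 [ 0.3  0.4]
 [ 0.   0.3]
 [ 0.1  0.4]
 [ 0.7  1.7]]
```

The two wrist views show the mount's plate and ball (309,219 in w1; 296,150 in w2). They give the ball at about (0.610, 0.228, 0.046) and a mount yaw of about 0.135. Next, the coupler.

```bash
python3 -m pendant '[[[6,-38,-10],1],[[13,-76,-20],3],[[20,-114,-30],5],[[26,-152,-40],7],[[33,-190,-40],8],[[40,-228,-40],10],[[46,-266,-40],12],[[53,-304,-40],13],[[60,-342,-40],15],[[66,-380,-40],17]]' && python3 -m pendant '[[[0,-38,0],0],[[0,-70,0],0],[[0,-75,0],0],[[0,-75,0],0],[[0,-75,0],0]]'
python3 - <<'E'
from snap import *
snap('w3',["socket","tail","handle_grip","coupler","handle"])
E
```

```text
time: 4.1
tool_pos: [0.6246, -0.1341, 0.2038]
tool_rot: [3.141, 0.001, 2.952]
contact_force: [0.4, 0.0, -0.0]
opening: 0.092
time: 4.52
tool_pos: [0.6101, -0.2067, 0.2049]
tool_rot: [3.141, 0.002, 2.952]
contact_force: [-0.0, 0.5, -0.2]
opening: 0.0917
4.5167 [ 0.6101 -0.2067  0.2049] [3.1410e+00 1.9000e-03 2.9516e+00] 0.09172094249290456
socket [(315.7, 147.4, 0.62)]
tail [(313.1, 147.9, 0.92)]
handle_grip [(317.2, 93.8, 0.91)]
coupler [(314.8, 148.1, 0.73)]
handle [(315.4, 92.9, 0.64)]
```

View pics/w3.png

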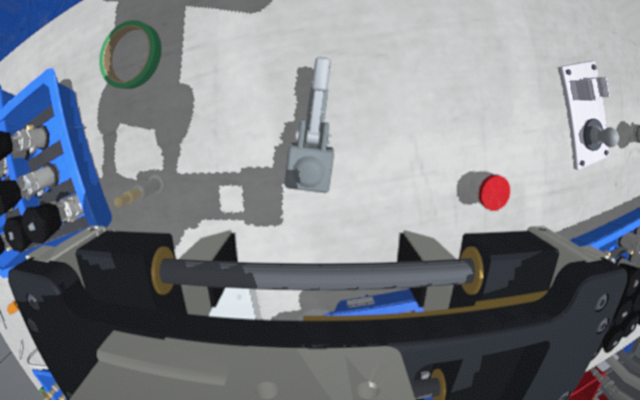

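```bash
python3 - <<'E'
from snap import *
a=cv2.imread("pics/w3.png")[50:200,270:350]
cv2.imwrite("pics/w3c.png",cv2.resize(a,None,fx=4,fy=4,interpolation=cv2.INTER_CUBIC))
c=load('w3')["c"]
# axis guess: dome & handle end
print(at_z(c,(310,170),.053,True),at_z(c,(322,60),.048,True))
E
```

```text
[ 0.59062813 -0.2110195   0.053     ] [ 0.48263721 -0.17785331  0.048     ]
```

View pics/w3c.png

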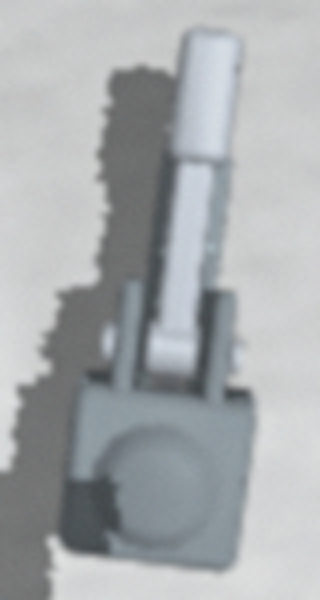

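```bash
cat > fitc.py <<'E'
from snap import *
c=load('w3')["c"]; f=lambda x,y:(270+x/4,50+y/4)
# image right = tool y = world ... determine by projection; L/R: coupler +y
def model(p):
    x,y,w,a=p; ca,sa=np.cos(w),np.sin(w)
    T=lambda u,v,z:[x+ca*u-sa*v,y+sa*u+ca*v,z]
    P=[T(u,v,.047) for u,v in((-.023,-.024),(-.023,.024),(.023,.024),(.023,-.024))]
    P.append(T(0,0,.053))
    for s,v in((.084,-.008),(.084,.008),(.048,-.008),(.048,.008)):
        P.append(T(-.034-s*np.cos(a)+.008*np.sin(a),v,.040+s*np.sin(a)+.008*np.cos(a)))
    return np.array(P)
m=np.array([f(78,381),f(256,395),f(240,572),f(60,551),f(158,484),f(187,29),f(243,34),f(172,153),f(226,159)])
def res(p): return (proj(c,model(p),True)-m).ravel()
s=least_squares(res,[.59,-.215,-.25,.1],loss="soft_l1"); print(s.x.round(4)); print(res(s.x).reshape(-1,2).round(1))
x,y,w,a=s.x; print("grip",x+np.cos(w)*(-.034-.066*np.cos(a)),y+np.sin(w)*(-.034-.066*np.cos(a)),.04+.066*np.sin(a))
E
python3 fitc.py
```

```text
[ 0.5904 -0.2112 -0.3105 -0.1714]
[[-0.3 -1.1]
 [ 1.8  0.9]
 [ 0.  -0. ]
 [-0.3 -0.1]
 [ 0.2 -1.2]
 [-0.9 -0.4]
 [ 0.3  0.2]
 [-1.3  0.5]
 [ 0.7  0.8]]
grip 0.4960677180901216 -0.1809693176182996 0.028744358076391814
```

```bash
cat >> fitc.py <<'E'
for a0 in (0,.1,.2):
  for dz in (-.004,0,.004):
    g=lambda p:(proj(c,model([p[0],p[1],p[2],a0])+[0,0,dz],True)-m).ravel()
    s=least_squares(g,[.59,-.215,-.25],loss="soft_l1"); print(a0,dz,s.x.round(4),round(s.cost,2), g(s.x).reshape(-1,2).round(1)[[0,1,5,6,7,8]].tolist())
E
python3 fitc.py | tail -9
```

```text
0 -0.004 [ 0.5913 -0.2116 -0.3109] 6.68 [[-0.1, -0.5], [1.4, 1.4], [-1.0, -1.3], [0.6, -0.6], [-1.6, 1.6], [0.6, 2.0]]
0 0 [ 0.5908 -0.2114 -0.31  ] 7.93 [[-0.4, -0.6], [1.7, 1.4], [-1.1, -2.5], [0.8, -1.9], [-1.6, 0.8], [0.8, 1.2]]
0 0.004 [ 0.5905 -0.2112 -0.3095] 10.62 [[-0.7, -0.6], [2.0, 1.4], [-1.1, -3.6], [1.0, -2.9], [-1.6, 0.1], [1.0, 0.5]]
0.1 -0.004 [ 0.5913 -0.2116 -0.3108] 8.87 [[-0.1, -0.4], [1.4, 1.5], [-1.2, -1.7], [0.8, -1.0], [-1.8, 2.3], [0.6, 2.7]]
0.1 0 [ 0.5907 -0.2114 -0.3096] 10.23 [[-0.4, -0.6], [1.7, 1.3], [-1.3, -3.1], [1.0, -2.4], [-1.8, 1.3], [0.8, 1.7]]
0.1 0.004 [ 0.5903 -0.2112 -0.3088] 12.67 [[-0.7, -0.8], [2.0, 1.2], [-1.3, -4.3], [1.2, -3.6], [-1.9, 0.5], [0.9, 0.9]]
0.2 -0.004 [ 0.5912 -0.2116 -0.3106] 10.93 [[-0.1, -0.5], [1.4, 1.4], [-1.5, -1.4], [1.0, -0.7], [-2.0, 3.3], [0.6, 3.7]]
0.2 0 [ 0.5907 -0.2113 -0.3097] 12.11 [[-0.4, -0.7], [1.7, 1.2], [-1.6, -2.8], [1.2, -2.1], [-2.1, 2.3], [0.8, 2.8]]
0.2 0.004 [ 0.5901 -0.2111 -0.3087] 14.23 [[-0.7, -1.0], [2.0, 1.0], [-1.6, -4.3], [1.4, -3.5], [-2.1, 1.3], [0.9, 1.8]]
```

```bash
python3 -m pendant '[[[30,1,20],2],[[60,2,45],4],[[90,3,70],6],[[113,4,90],7],[[117,4,100],7],[[117,4,100],7],[[117,4,100],7]]' 0.5 5
python3 - <<'E'
from snap import *
snap('w4',["handle_grip"])
c=robot.calibration("scene");o=robot.observe()
R=Ro.from_euler("xyz",o["tool_rot"]).as_matrix()
ex=np.array([np.cos(-.311),np.sin(-.311),0]);sk=np.array([.5913,-.2116,.02])
g=sk-.1*ex+[0,0,.02]; print("grip in tool frame mm",(R.T@(g-o["tool_pos"])*1e3).round(1),"yaw err deg",np.degrees(o["tool_rot"][2]-2.8306))
cw=robot.calibration("wrist"); print(proj(cw,[g,g+[0,0,.004]],True))
E
```

```text
time: 5.4
tool_pos: [0.4972, -0.1804, 0.1041]
tool_rot: [3.141, 0.001, 2.832]
contact_force: [-0.7, -0.1, -0.1]
opening: 0.0501
5.4 [ 0.4972 -0.1804  0.1041] [3.1412e+00 1.3000e-03 2.8319e+00] 0.05007964909217037
handle_grip [(316.5, 220.9, 0.69)]
grip in tool frame mm [ 2.3 -0.7 64.9] yaw err deg 0.07709077625631765
[[317.32308029 210.34934344]
 [317.32664097 211.94529721]]
```

View pics/w4.png

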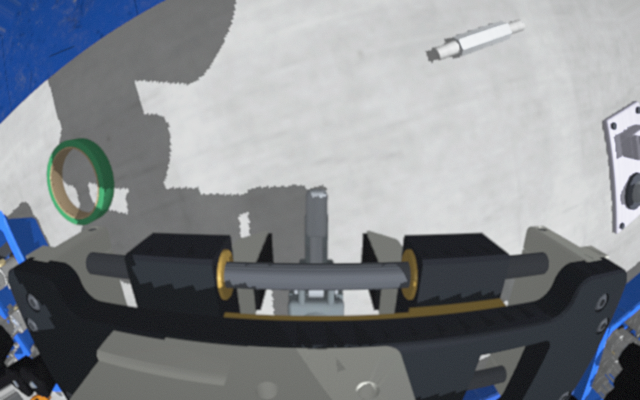

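```bash
python3 -m pendant '[[[2,-1,30],0],[[2,-1,60],0],[[2,-1,75],0],[[2,-1,81],0],[[2,-1,81],0],[[2,-1,81],0]]' 0.5 5 && python3 -m pendant '[[[0,0,0],0],[[0,0,0],0],[[0,0,0],0],[[0,0,0],0],[[0,0,0],0],[[0,0,0],0],[[0,0,0],0]]' 0 6
python3 -c "
from snap import *
snap('w5')"
```

```text
time: 6.0
tool_pos: [0.4975, -0.1819, 0.0248]
tool_rot: [-3.141, 0.006, 2.832]
contact_force: [0.5, -0.6, -0.5]
opening: 0.0462
time: 6.58
tool_pos: [0.4977, -0.1819, 0.0252]
tool_rot: [-3.141, 0.006, 2.832]
contact_force: [0.6, 0.9, 3.7]
opening: 0.0159
6.5833 [ 0.4977 -0.1819  0.0252] [-3.1412  0.0061  2.8321] 0.01592429041077587
```

View pics/w5.png

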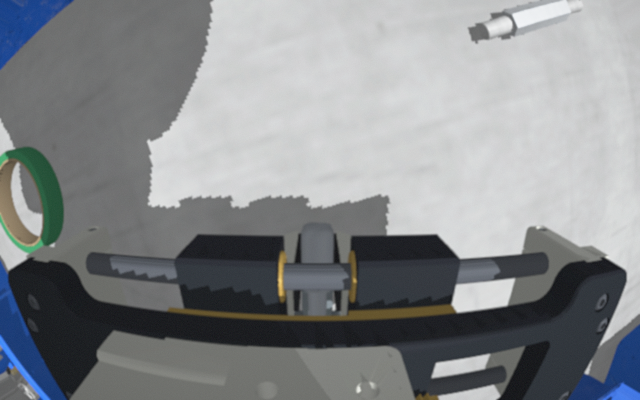

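```bash
python3 -m pendant '[[[0,0,-4],0],[[-0.5,0,-8],0],[[-1.1,0,-12],0],[[-2,0,-16],0],[[-3,0,-19.5],0],[[-4.2,0,-23.3],0],[[-5.7,0,-27],0],[[-7.5,0,-30.5],0],[[-9.4,0,-34],0],[[-11.5,0,-37.3],0]]' 0 6
python3 - <<'E'
from snap import *
snap('w6')
cv2.imwrite("pics/side1.png",cv2.resize(robot.read_camera("side")[180:300,250:450,::-1],None,fx=4,fy=4,interpolation=2))
E
```

```text
time: 7.47
tool_pos: [0.5085, -0.1853, 0.0629]
tool_rot: [-3.141, 0.006, 2.832]
contact_force: [1.0, -0.4, -4.0]
opening: 0.0158
7.4667 [ 0.5085 -0.1853  0.0629] [-3.1412  0.0059  2.8322] 0.015795361745264767
```

View pics/side1.png

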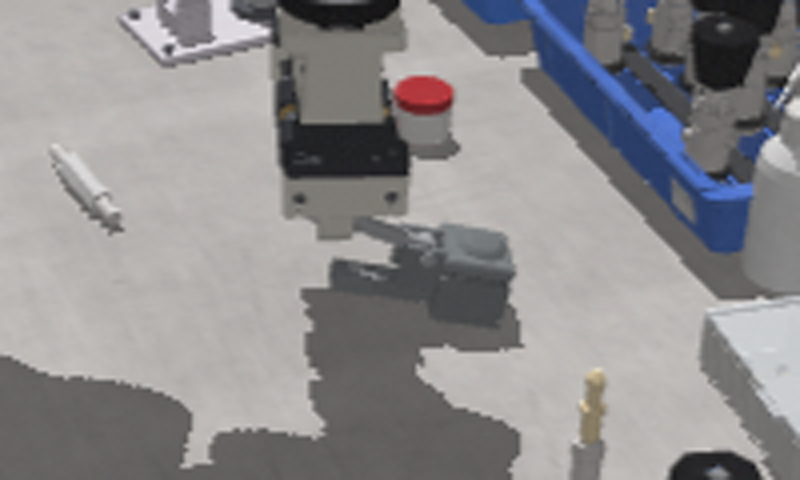

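The side picture shows the coupler tipped forward: its tail end has lifted to about row 247 (it was 255) and its block leans right. So the grip is carrying it. I'll set it back down and regrip more lightly, further out on the handle.

```bash
python3 -m pendant '[[[0,0,3],0],[[0.5,0,6],0],[[1,0,9],0],[[1,0,9],0]]' 0 6; python3 -m pendant '[[[0.5,0,2],0],[[1,0,4],0],[[1,0,4],0]]' 0 6; 
python3 - <<'E'
from snap import *
cv2.imwrite("pics/side2.png",cv2.resize(robot.read_camera("side")[180:300,250:450,::-1],None,fx=4,fy=4,interpolation=2))
E
```

```text
time: 7.9
tool_pos: [0.5056, -0.1842, 0.053]
tool_rot: [3.142, 0.001, 2.832]
contact_force: [-5.5, 1.2, 0.6]
opening: 0.0161
time: 8.15
tool_pos: [0.5035, -0.1834, 0.0483]
tool_rot: [3.141, -0.001, 2.832]
contact_force: [-5.8, 0.4, 0.6]
opening: 0.0159
```

View pics/side2.png

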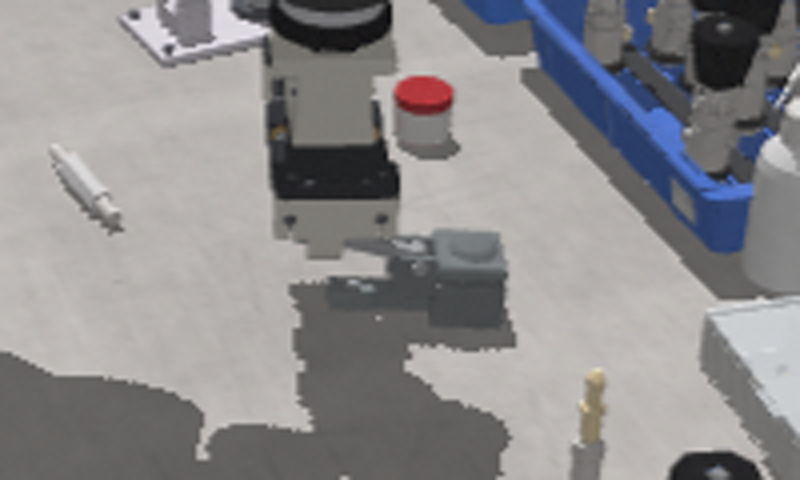

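```bash
python3 -m pendant '[[[0,0,0],0],[[0,0,0],0],[[0,0,0],0],[[6,0,-4],0],[[12,0,-12],0],[[12,0,-12],0],[[12,0,-12],0]]' 0.4 3; python3 -m pendant '[[[0,0,0],0],[[0,0,0],0],[[0,0,0],0],[[0,0,0],0],[[0,0,0],0]]' 0 3
python3 - <<'E'
from snap import *
print(robot.observe()["contact_force"])
cv2.imwrite("pics/side3.png",cv2.resize(robot.read_camera("side")[180:300,250:450,::-1],None,fx=4,fy=4,interpolation=2))
E
```

```text
time: 8.78
tool_pos: [0.4925, -0.18, 0.0615]
tool_rot: [3.142, 0.001, 2.832]
contact_force: [0.4, 0.1, -0.6]
opening: 0.0368
time: 9.2
tool_pos: [0.4926, -0.18, 0.0613]
tool_rot: [3.142, 0.001, 2.832]
contact_force: [-0.4, -0.5, 0.8]
opening: 0.0081
[-0.44959567 -0.54704455  0.80164651]
```

View pics/side3.png

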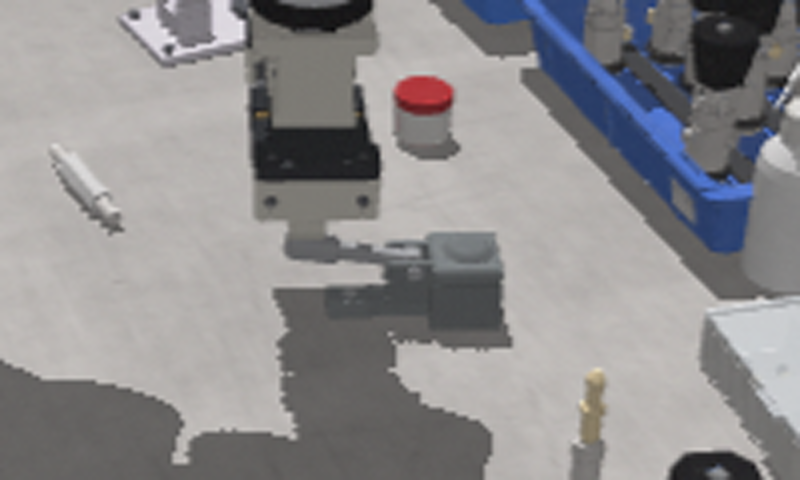

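```bash
python3 -m pendant '[[[0,0,-3],0],[[3,0,-3],0],[[7,0,-3],0],[[7,0,-3],0],[[7,0,5],0],[[7,0,10],0],[[7,0,10],0]]' 0.4 3; python3 -m pendant '[[[0,0,0],0],[[0,0,0],0],[[0,0,0],0],[[0,0,0],0],[[0,0,0],0]]' 0 3
python3 - <<'E'
from snap import *
print(robot.observe()["contact_force"])
cv2.imwrite("pics/side4.png",cv2.resize(robot.read_camera("side")[180:300,250:450,::-1],None,fx=4,fy=4,interpolation=2))
E
```

```text
time: 9.83
tool_pos: [0.4852, -0.1775, 0.0499]
tool_rot: [3.141, -0.002, 2.832]
contact_force: [-0.0, 0.1, 0.6]
opening: 0.036
time: 10.25
tool_pos: [0.4853, -0.1776, 0.05]
tool_rot: [3.141, -0.001, 2.832]
contact_force: [-0.5, -0.5, -0.9]
opening: 0.0161
[-0.5139379  -0.4594295  -0.94386576]
```

View pics/side4.png

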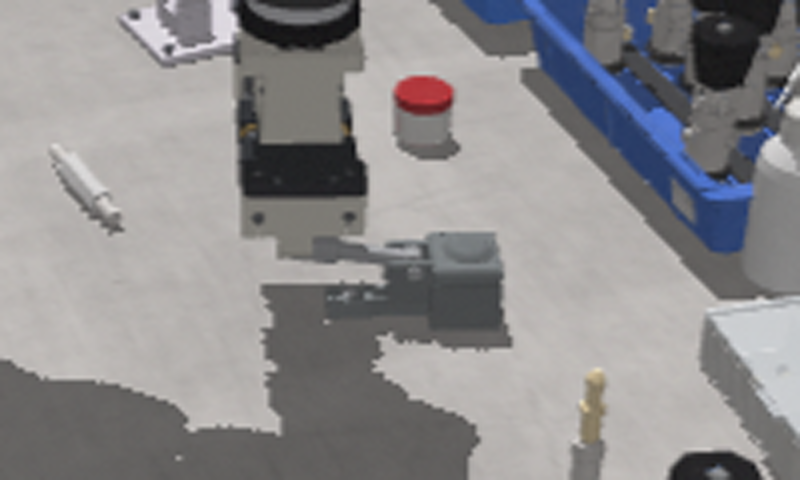

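```bash
python3 -m pendant '[[[-0.3,0,-2],0],[[-0.7,0,-4],0],[[-1.2,0,-6],0],[[-1.7,0,-8],0],[[-2.3,0,-10],0],[[-3,0,-12],0],[[-3.9,0,-14],0],[[-4.6,0,-16],0],[[-5.5,0,-18],0],[[-6.3,0,-20],0]]' 0 3
python3 - <<'E'
from snap import *
print(robot.observe()["contact_force"])
cv2.imwrite("pics/side5.png",cv2.resize(robot.read_camera("side")[180:300,250:450,::-1],None,fx=4,fy=4,interpolation=2))
E
```

```text
time: 11.13
tool_pos: [0.4914, -0.1795, 0.0702]
tool_rot: [3.141, -0.001, 2.832]
contact_force: [1.0, -0.7, -2.5]
opening: 0.0159
[ 1.00901217 -0.72324217 -2.51001628]
```

View pics/side5.png

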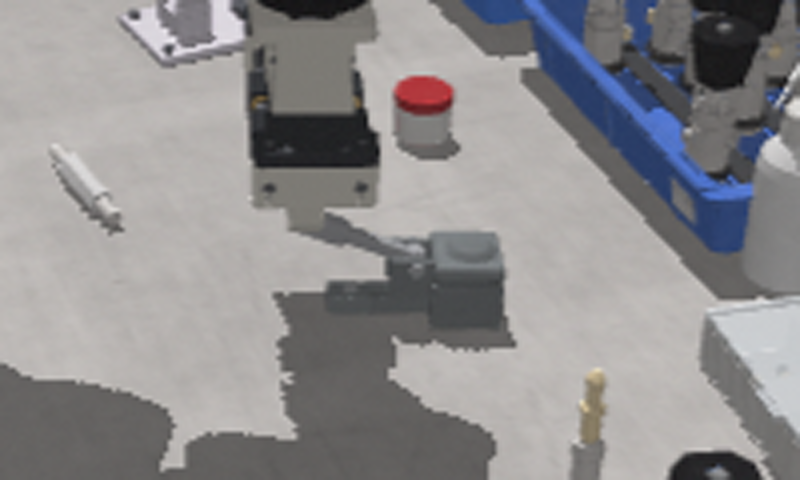

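```bash
python3 -m pendant '[[[-1.8,0,-3.4],0],[[-3.7,0,-6.8],0],[[-5.8,0,-10],0],[[-8,0,-13],0],[[-10.4,0,-16],0],[[-13,0,-19],0],[[-15.7,0,-21.7],0],[[-18.5,0,-24.4],0],[[-21.5,0,-26.8],0],[[-24.5,0,-29],0]]' 0 3
python3 - <<'E'
from snap import *
print(robot.observe()["contact_force"])
cv2.imwrite("pics/side6.png",cv2.resize(robot.read_camera("side")[180:300,250:450,::-1],None,fx=4,fy=4,interpolation=2))
E
```

```text
time: 12.02
tool_pos: [0.515, -0.1871, 0.0999]
tool_rot: [3.141, -0.001, 2.832]
contact_force: [-3.6, 1.5, 1.9]
opening: 0.0161
[-3.6271996   1.50186871  1.85117976]
```

View pics/side6.png

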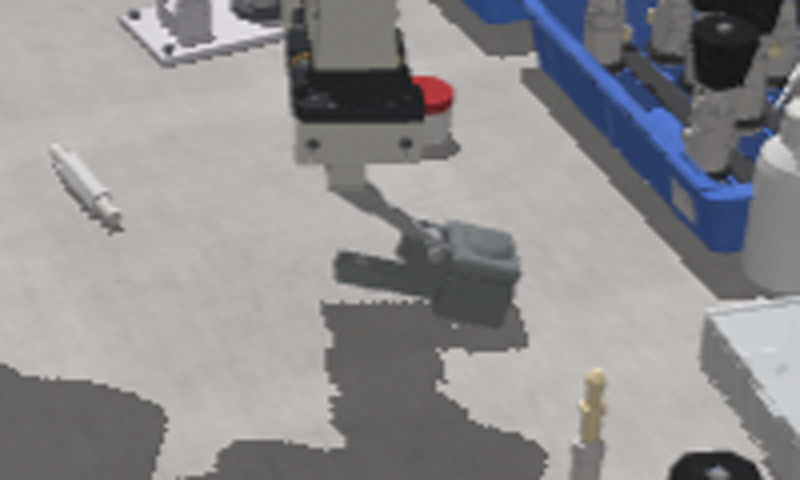

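```bash
python3 -m pendant '[[[3,0,3],0],[[6,0,6],0],[[9,0,8.5],0],[[12,0,11],0],[[12,0,11],0]]' 0 3
python3 - <<'E'
from snap import *
print(robot.observe()["contact_force"])
cv2.imwrite("pics/side7.png",cv2.resize(robot.read_camera("side")[180:300,250:450,::-1],None,fx=4,fy=4,interpolation=2))
E
```

```text
time: 12.48
tool_pos: [0.5038, -0.1836, 0.0884]
tool_rot: [3.141, -0.0, 2.832]
contact_force: [1.7, 0.0, -2.6]
opening: 0.0162
[ 1.66136059  0.04283075 -2.63868677]
```

View pics/side7.png

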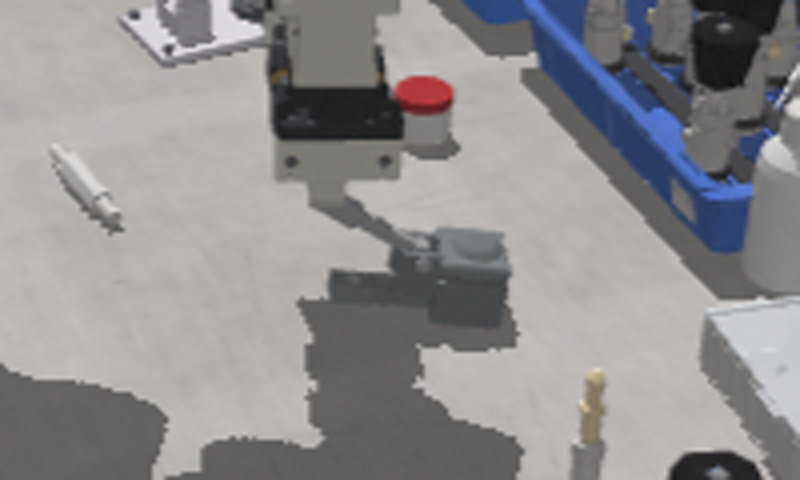

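```bash
python3 -m pendant '[[[1.5,0,1.5],0],[[3,0,3],0],[[3,0,3],0]]' 0 3;  python3 -m pendant '[[[0,0,0],0],[[0,0,0],0],[[0,0,0],0],[[10,0,0],0],[[20,0,0],0],[[28,0,0],0],[[30,0,8],0],[[30,0,15],0],[[30,0,15],0]]' 0.4 3
python3 -m pendant '[[[0,0,0],0],[[0,0,0],0],[[0,0,0],0],[[0,0,0],0],[[0,0,0],0],[[0,0,0],0]]' 0 5
python3 - <<'E'
from snap import *
print(robot.observe()["contact_force"])
cv2.imwrite("pics/side8.png",cv2.resize(robot.read_camera("side")[180:300,250:450,::-1],None,fx=4,fy=4,interpolation=2))
snap('w8')
E
```

```text
time: 12.78
tool_pos: [0.501, -0.1827, 0.0854]
tool_rot: [3.141, -0.0, 2.832]
contact_force: [1.7, -1.0, -3.8]
opening: 0.0159
time: 13.53
tool_pos: [0.472, -0.1733, 0.069]
tool_rot: [3.141, -0.002, 2.832]
contact_force: [0.8, 0.2, 0.2]
opening: 0.0366
time: 14.03
tool_pos: [0.4721, -0.1734, 0.0692]
tool_rot: [3.141, -0.002, 2.832]
contact_force: [-1.2, -0.6, -0.4]
opening: 0.0024
[-1.19878535 -0.56239115 -0.37986261]
14.0833 [ 0.4721 -0.1733  0.0691] [ 3.1409e+00 -2.0000e-03  2.8320e+00] 0.0009366483647432032
```

View pics/side8.png

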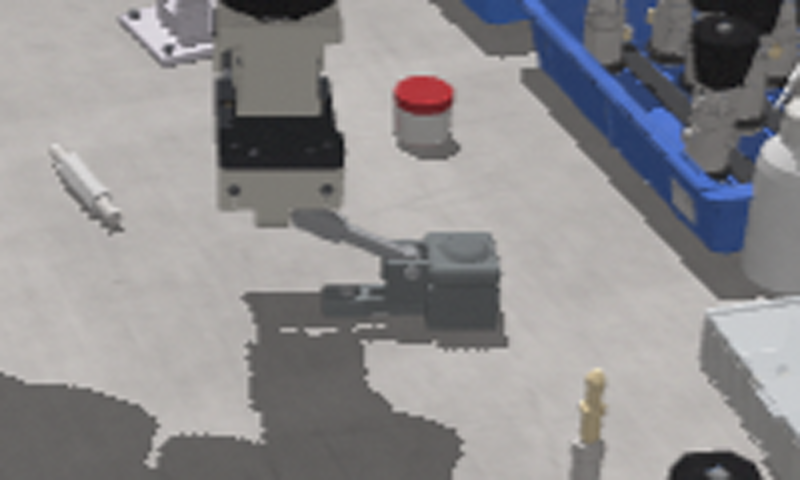

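View pics/w8.png

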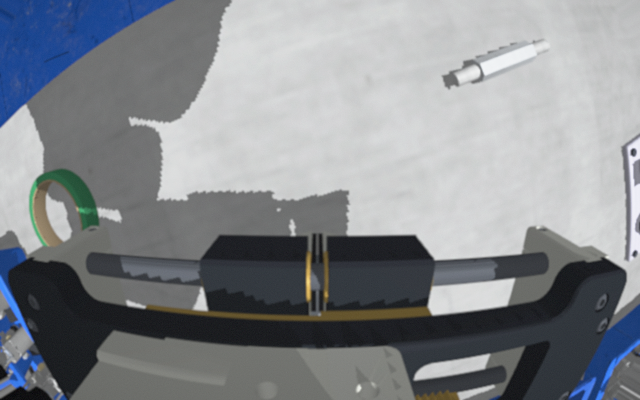

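```bash
python3 -m pendant '[[[4,0,0],0],[[4,0,7],0],[[4,0,14],0],[[2,0,14],0],[[-3,0,14],0],[[-8,0,14],0],[[-12,0,13],0],[[-16,0,11],0],[[-20,0,8],0],[[-20,0,8],0]]' 0 5
python3 - <<'E'
from snap import *
print(robot.observe()["contact_force"])
cv2.imwrite("pics/side9.png",cv2.resize(robot.read_camera("side")[180:300,250:450,::-1],None,fx=4,fy=4,interpolation=2))
E
```

```text
time: 14.97
tool_pos: [0.4917, -0.1796, 0.0616]
tool_rot: [3.141, -0.002, 2.832]
contact_force: [-4.0, 0.8, 0.8]
opening: 0.0008
[-3.97706958  0.80807751  0.84766927]
```

View pics/side9.png

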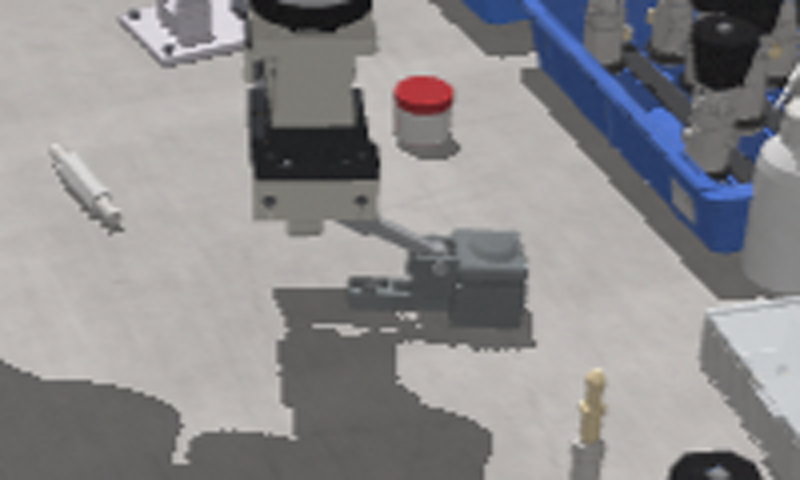

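```bash
python3 -m pendant '[[[3,0,0],0],[[3,0,-20],0],[[3,0,-38],0],[[-8,0,-40],0],[[-20,0,-40],0],[[-20,0,-40],0],[[-20,0,-20],0],[[-20,0,-5],0],[[-20,0,-5],0],[[-20,0,-5],0]]' 0.4 3; python3 -m pendant '[[[0,0,0],0],[[0,0,0],0],[[0,0,0],0],[[0,0,0],0],[[0,0,0],0]]' 0 3
python3 - <<'E'
from snap import *
print(robot.observe()["contact_force"])
cv2.imwrite("pics/side10.png",cv2.resize(robot.read_camera("side")[180:300,250:450,::-1],None,fx=4,fy=4,interpolation=2))
E
```

```text
time: 15.85
tool_pos: [0.5098, -0.1853, 0.0657]
tool_rot: [3.141, -0.003, 2.832]
contact_force: [0.3, 0.2, 0.8]
opening: 0.0367
time: 16.27
tool_pos: [0.5101, -0.1856, 0.0663]
tool_rot: [3.141, -0.002, 2.832]
contact_force: [-0.7, 0.5, 1.5]
opening: 0.0158
[-0.65869396  0.46688725  1.53961302]
```

View pics/side10.png

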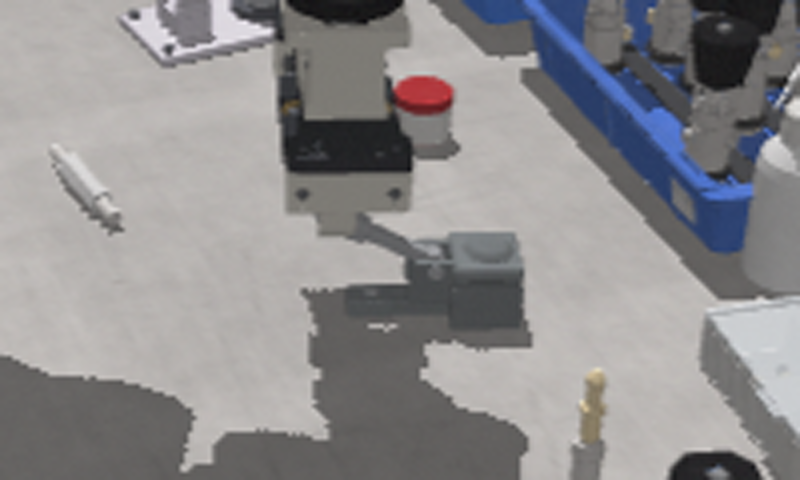

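```bash
python3 -m pendant '[[[-1,0,-1.9],0],[[-2.2,0,-3.8],0],[[-3.4,0,-5.6],0],[[-4.7,0,-7.4],0],[[-6,0,-9.2],0],[[-7.4,0,-11],0],[[-8.8,0,-12.6],0],[[-10.2,0,-14.2],0],[[-10.2,0,-14.2],0]]' 0 3
python3 - <<'E'
from snap import *
print(robot.observe()["contact_force"])
cv2.imwrite("pics/side11.png",cv2.resize(robot.read_camera("side")[180:300,250:450,::-1],None,fx=4,fy=4,interpolation=2))
E
```

```text
time: 17.07
tool_pos: [0.5197, -0.1886, 0.0808]
tool_rot: [3.141, -0.003, 2.832]
contact_force: [-2.5, 0.1, 1.3]
opening: 0.0161
[-2.47524869  0.1490227   1.27651116]
```

View pics/side11.png

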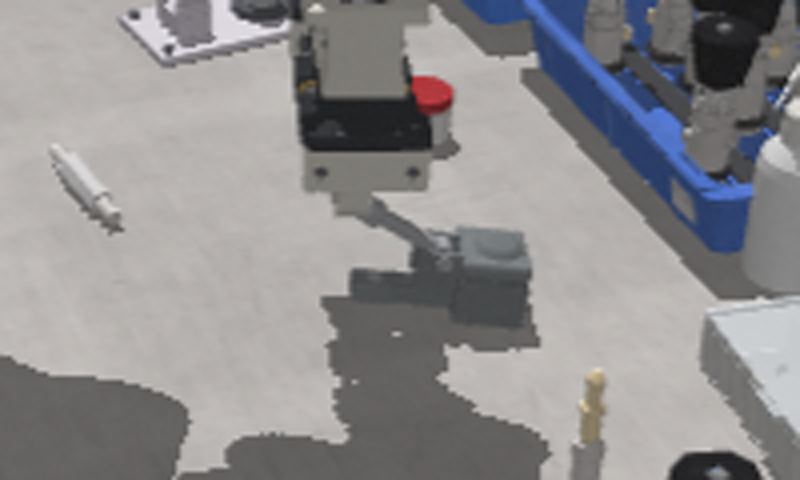

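```bash
python3 -m pendant '[[[0,0,0],0],[[0,0,0],0],[[3,0,-1],0],[[6,0,-3],0],[[6,0,-3],0]]' 0.3 3; python3 -m pendant '[[[0,0,0],0],[[0,0,0],0],[[0,0,0],0],[[0,0,0],0],[[0,0,0],0]]' 0 3
python3 -m pendant '[[[-1,0,-2],0],[[-2,0,-4],0],[[-3,0,-6],0],[[-4.5,0,-8],0],[[-6,0,-10],0],[[-7.5,0,-12],0],[[-9,0,-13.5],0],[[-10.5,0,-15],0],[[-10.5,0,-15],0]]' 0 3
python3 - <<'E'
from snap import *
print(robot.observe()["contact_force"])
cv2.imwrite("pics/side12.png",cv2.resize(robot.read_camera("side")[180:300,250:450,::-1],None,fx=4,fy=4,interpolation=2))
E
```

```text
time: 17.53
tool_pos: [0.5136, -0.1866, 0.084]
tool_rot: [3.141, -0.003, 2.832]
contact_force: [0.1, -0.7, 0.5]
opening: 0.0276
time: 17.95
tool_pos: [0.5136, -0.1866, 0.084]
tool_rot: [3.141, -0.003, 2.832]
contact_force: [0.4, -0.1, 0.4]
opening: 0.0017
time: 18.7
tool_pos: [0.5241, -0.1901, 0.0993]
tool_rot: [3.141, -0.002, 2.832]
contact_force: [-0.6, -0.3, 0.3]
opening: 0.0006
[-0.57288802 -0.34041869  0.27103196]
```

View pics/side12.png

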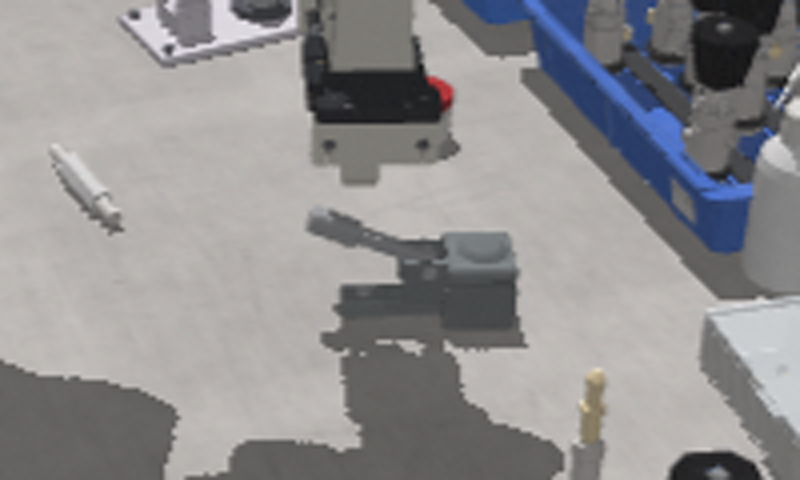

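```bash
cat > ov.py <<'E'
from snap import *
D=robot.calibration("side")
def geom(x,y,w,a):
    ca,sa=np.cos(w),np.sin(w); T=lambda u,v,z:[x+ca*u-sa*v,y+sa*u+ca*v,z]
    P=[T(.023,-.024,0),T(.023,-.024,.047),T(-.023,-.024,.047),T(-.023,-.024,0),T(-.089,-.01,0),T(-.089,-.01,.014)]
    for s,n in((.084,-.008),(.084,.008),(.048,.008),(.048,-.008)): P.append(T(-.034-s*np.cos(a)+n*np.sin(a),-.008,.04+s*np.sin(a)+n*np.cos(a)))
    return np.array(P)
def overlay(src,dst,x0,y0,k,pars):
    im=cv2.imread(src)
    for p,col in pars:
        q=(proj(D,geom(*p))-[x0,y0])*k
        for a,b in((0,1),(1,2),(2,3),(3,0),(4,5),(3,4),(6,7),(7,8),(8,9),(9,6)):
            cv2.line(im,tuple(int(v) for v in q[a]),tuple(int(v) for v in q[b]),col,1)
    cv2.imwrite(dst,im)
E
python3 - <<'E'
from ov import *
overlay("pics/side0c.png","pics/ov0.png",220,130,3,[((.5913,-.2116,-.311,0),(0,0,255))])
overlay("pics/side12.png","pics/ov12.png",250,180,4,[((.598,-.214,-.311,.4),(0,0,255))])
a=cv2.imread("pics/ov0.png")[250:500,250:550];b=cv2.imread("pics/ov12.png")[150:400,250:550]
cv2.imwrite("pics/ovA.png",np.hstack([a,b]))
E
```

```text
(no output)
```

View pics/ovA.png

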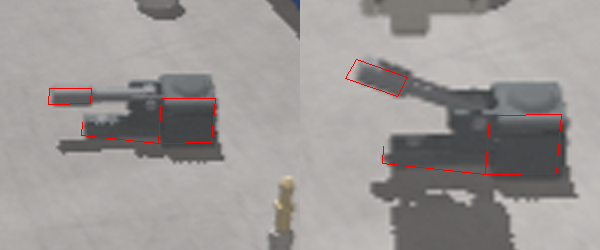

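```bash
python3 -m pendant '[[[25,0,0],0],[[52,0,0],0],[[53,0,10],0],[[53,0,35],0],[[53,0,60],0],[[53,0,65],0],[[53,0,65],0]]' 0 5
python3 -m pendant '[[[-2,0,0],0],[[-4,0,0],0],[[-5,0,0],0],[[-5,0,0],0]]' 0 5
python3 - <<'E'
from snap import *
print(robot.observe()["contact_force"])
cv2.imwrite("pics/side13.png",cv2.resize(robot.read_camera("side")[180:300,250:450,::-1],None,fx=4,fy=4,interpolation=2))
E
```

```text
time: 19.33
tool_pos: [0.4721, -0.1731, 0.0329]
tool_rot: [3.14, -0.006, 2.832]
contact_force: [0.6, -0.0, 0.9]
opening: 0.0002
time: 19.67
tool_pos: [0.4778, -0.1751, 0.0338]
tool_rot: [3.141, -0.004, 2.832]
contact_force: [0.2, 0.5, -0.3]
opening: 0.0007
[ 0.21292503  0.53577496 -0.28184949]
```

View pics/side13.png

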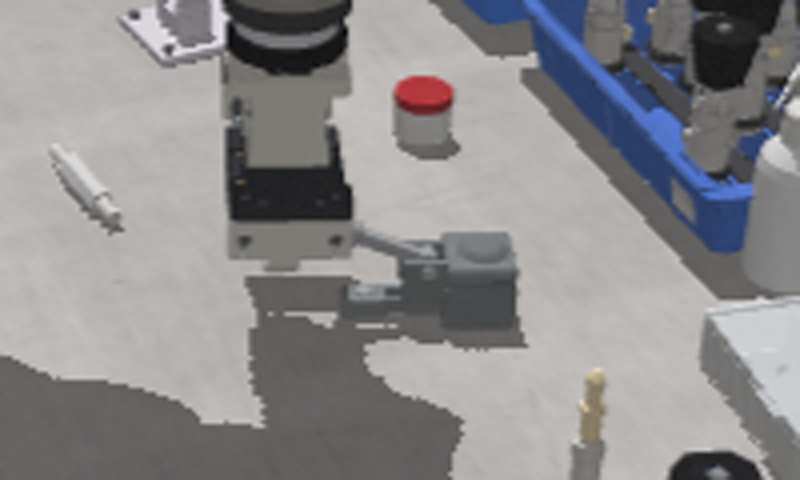

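```bash
python3 -m pendant '[[[-4,0,-3],0],[[-6,0,-9],0],[[-8.5,0,-15],0],[[-11,0,-22],0],[[-14,0,-28],0],[[-17,0,-34],0],[[-20.5,0,-40],0],[[-24,0,-46],0],[[-28,0,-52],0],[[-30,0,-56],0]]' 0 5
python3 - <<'E'
from snap import *
print(robot.observe()["contact_force"])
cv2.imwrite("pics/side14.png",cv2.resize(robot.read_camera("side")[180:300,250:450,::-1],None,fx=4,fy=4,interpolation=2))
E
```

```text
time: 20.55
tool_pos: [0.5072, -0.1846, 0.0905]
tool_rot: [3.141, -0.003, 2.832]
contact_force: [-0.6, 1.2, 0.0]
opening: 0.0006
[-0.56479849  1.15838031  0.04032862]
```

View pics/side14.png

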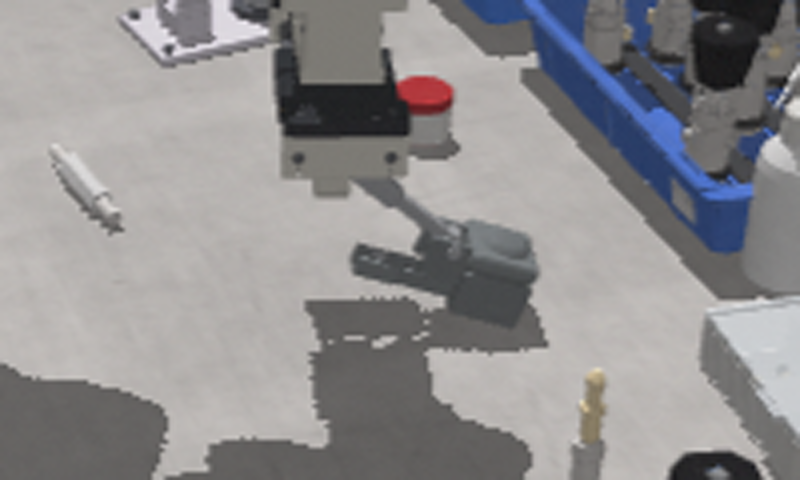

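The coupler tips forward instead of the hinge turning: in side14 the tail is lifted and the handle's angle to the coupler has not changed. So I'll ratchet it. I grip the handle lightly and let the coupler tip, then grip firmly so the handle's direction is fixed, and lower the coupler flat again, which opens the hinge.

```bash
python3 -m pendant '[[[2,0,4],0],[[6,0,10],0],[[9.5,0,16],0],[[13,0,22],0],[[16,0,28],0],[[19,0,34],0],[[22,0,41],0],[[26,0,48],0],[[32,0,52],0],[[36,0,52],0]]' 0 5
python3 -m pendant '[[[0,0,-20],0],[[0,0,-45],0],[[-10,0,-55],0],[[-26,0,-55],0],[[-30,0,-50],0],[[-30,0,-35],0],[[-30,0,-28],0],[[-30,0,-26],0],[[-30,0,-26],0]]' 0.4 5
python3 - <<'E'
from snap import *
cv2.imwrite("pics/side15.png",cv2.resize(robot.read_camera("side")[180:300,250:450,::-1],None,fx=4,fy=4,interpolation=2))
E
```

```text
time: 21.43
tool_pos: [0.4723, -0.1734, 0.038]
tool_rot: [3.141, -0.004, 2.832]
contact_force: [-0.3, -0.0, -0.8]
opening: 0.0007
time: 22.18
tool_pos: [0.4999, -0.1821, 0.0629]
tool_rot: [3.14, -0.006, 2.832]
contact_force: [0.8, 0.4, 0.3]
opening: 0.0371
```

View pics/side15.png

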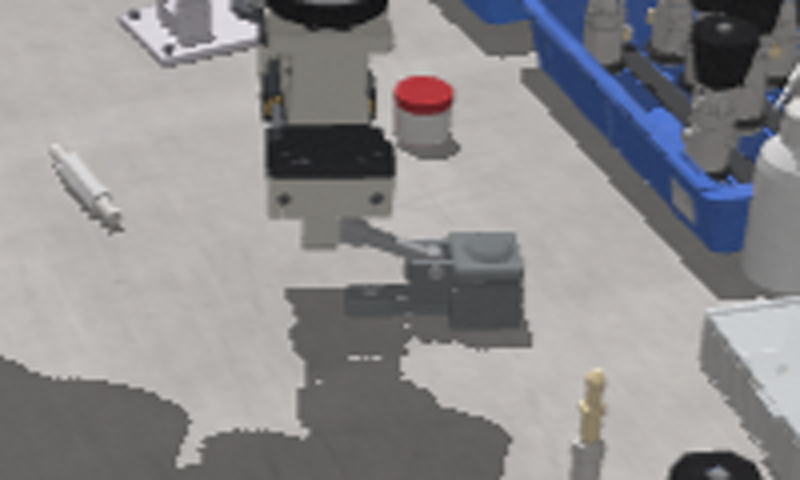

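```bash
python3 -m pendant '[[[-4,0,2],0],[[-7,0,4],0],[[-7,0,4],0]]' 0.4 4;  python3 -m pendant '[[[0,0,0],0],[[0,0,0],0],[[0,0,0],0],[[0,0,0],0],[[0,0,0],0]]' 0 4
python3 -m pendant '[[[-2,0,-3],0],[[-5,0,-8],0],[[-8,0,-12],0],[[-12,0,-18],0],[[-17,0,-23],0],[[-22,0,-28.5],0],[[-27,0,-33.5],0],[[-32,0,-38],0],[[-32,0,-38],0]]' 0 4
python3 - <<'E'
from snap import *
print(robot.observe()["contact_force"])
cv2.imwrite("pics/side16.png",cv2.resize(robot.read_camera("side")[180:300,250:450,::-1],None,fx=4,fy=4,interpolation=2))
E
```

```text
time: 22.48
tool_pos: [0.5078, -0.1848, 0.0595]
tool_rot: [3.141, -0.004, 2.832]
contact_force: [-0.6, -0.6, -0.3]
opening: 0.0368
time: 22.9
tool_pos: [0.5078, -0.1848, 0.0596]
tool_rot: [3.141, -0.004, 2.832]
contact_force: [-1.1, -0.3, -0.0]
opening: 0.0162
time: 23.65
tool_pos: [0.54, -0.1953, 0.0989]
tool_rot: [3.141, -0.001, 2.832]
contact_force: [-2.7, 0.8, 1.5]
opening: 0.0163
[-2.70200838  0.83754697  1.4918687 ]
```

View pics/side16.png

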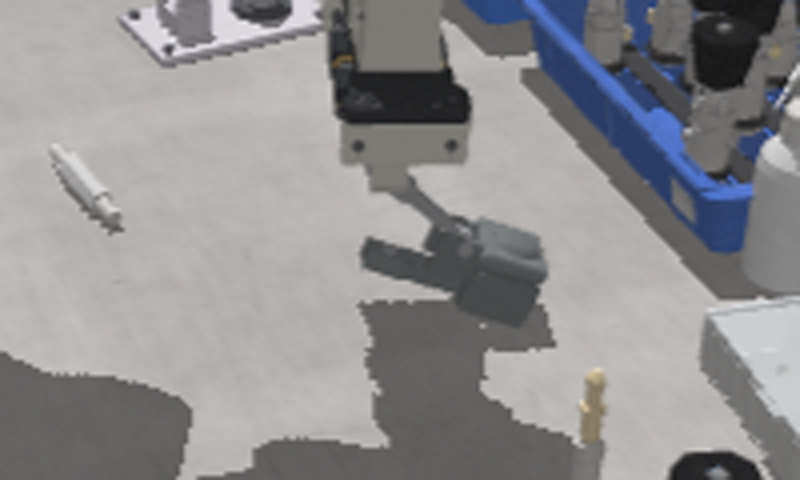

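```bash
python3 -m pendant '[[[0,0,0],0],[[0,0,0],0],[[0,0,0],0],[[0,0,0],0]]' 0 50; python3 -m pendant '[[[2,0,1.5],0],[[4,0,3],0],[[6,0,5],0],[[8,0,7],0],[[10,0,9],0],[[12,0,11],0],[[14,0,13],0],[[14,0,13],0]]' 0 50
python3 - <<'E'
from snap import *
print(robot.observe()["contact_force"])
cv2.imwrite("pics/side17.png",cv2.resize(robot.read_camera("side")[180:300,250:450,::-1],None,fx=4,fy=4,interpolation=2))
E
```

```text
time: 24.03
tool_pos: [0.5391, -0.1949, 0.0981]
tool_rot: [3.141, -0.002, 2.832]
contact_force: [-1.6, 0.8, 0.9]
opening: 0.0156
time: 24.7
tool_pos: [0.525, -0.1903, 0.0844]
tool_rot: [3.141, -0.004, 2.832]
contact_force: [-3.3, 1.1, -0.6]
opening: 0.0154
[-3.33076138  1.11503001 -0.60536533]
```

View pics/side17.png

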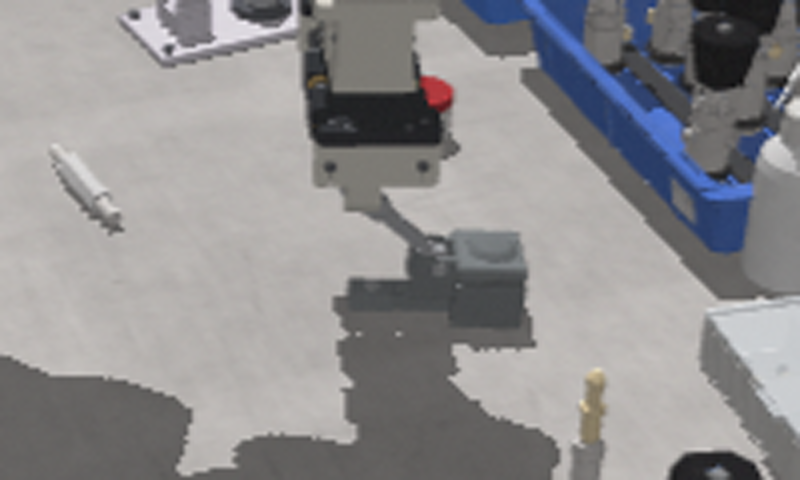

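```bash
python3 -m pendant '[[[1,0,1],0],[[1.5,0,1.5],0],[[1.5,0,1.5],0]]' 0 50;  python3 -m pendant '[[[0,0,0],0],[[0,0,0],0],[[0,0,0],0]]' 0 4
python3 -m pendant '[[[-4,0,-5],0],[[-9,0,-10],0],[[-14,0,-15],0],[[-19.5,0,-20],0],[[-25,0,-24],0],[[-31,0,-28],0],[[-37,0,-32],0],[[-43,0,-35],0],[[-45,0,-36.5],0],[[-45,0,-36.5],0]]' 0 4
python3 - <<'E'
from snap import *
print(robot.observe()["contact_force"])
cv2.imwrite("pics/side18.png",cv2.resize(robot.read_camera("side")[180:300,250:450,::-1],None,fx=4,fy=4,interpolation=2))
E
```

```text
time: 25.0
tool_pos: [0.5239, -0.19, 0.0829]
tool_rot: [3.141, -0.003, 2.832]
contact_force: [-3.3, 0.3, -1.2]
opening: 0.0154
time: 25.25
tool_pos: [0.524, -0.19, 0.0829]
tool_rot: [3.141, -0.003, 2.832]
contact_force: [-3.0, -0.0, 0.3]
opening: 0.016
time: 26.08
tool_pos: [0.5677, -0.204, 0.1196]
tool_rot: [3.141, -0.002, 2.832]
contact_force: [-0.7, -0.2, -1.2]
opening: 0.0157
[-0.72022535 -0.2326225  -1.20325742]
```

View pics/side18.png

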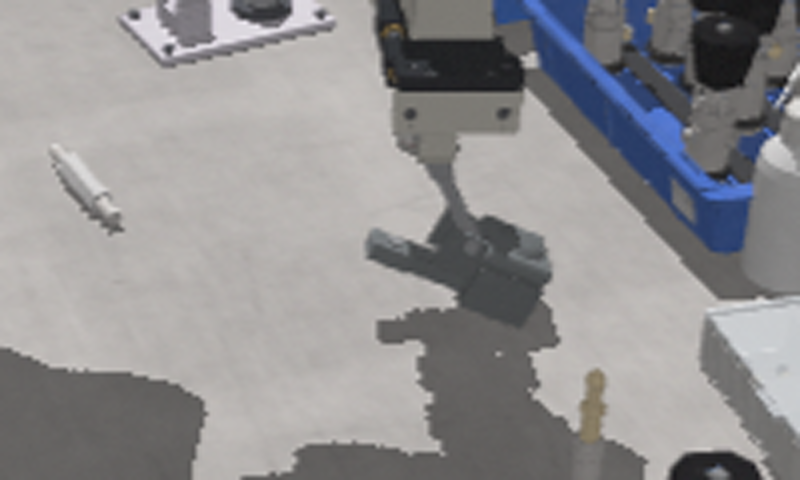

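```bash
python3 -m pendant '[[[0,0,0],0],[[0,0,0],0],[[0,0,0],0],[[0,0,0],0]]' 0 50; python3 -m pendant '[[[2,0,1.5],0],[[4.5,0,3],0],[[7,0,5],0],[[9,0,7.5],0],[[11,0,10],0],[[13,0,12],0],[[14,0,13],0],[[14,0,13],0]]' 0 50
python3 - <<'E'
from snap import *
print(robot.observe()["contact_force"])
cv2.imwrite("pics/side19.png",cv2.resize(robot.read_camera("side")[180:300,250:450,::-1],None,fx=4,fy=4,interpolation=2))
E
```

```text
time: 26.47
tool_pos: [0.5671, -0.2038, 0.1193]
tool_rot: [3.141, -0.003, 2.832]
contact_force: [-0.2, 0.1, -0.2]
opening: 0.0154
time: 27.13
tool_pos: [0.5518, -0.1988, 0.1055]
tool_rot: [3.14, -0.007, 2.832]
contact_force: [-4.9, 1.3, 2.6]
opening: 0.0155
[-4.89819909  1.27855891  2.58975686]
```

View pics/side19.png

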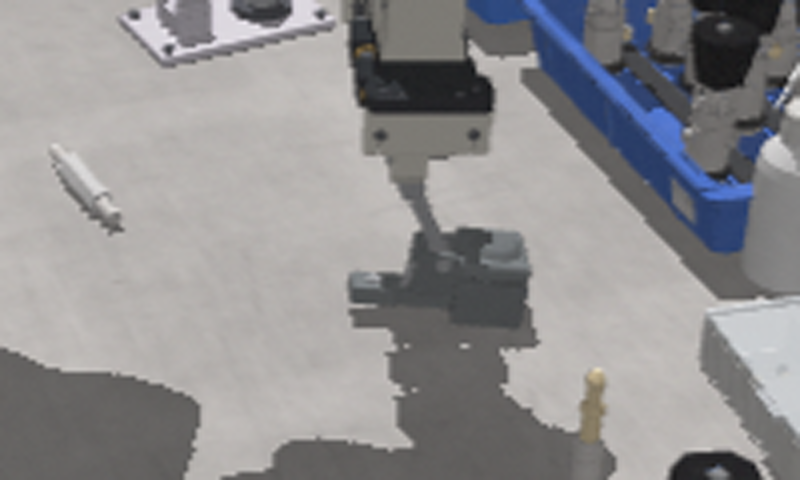

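```bash
python3 -m pendant '[[[1,0,1],0],[[2,0,2],0],[[2.5,0,2.5],0],[[2.5,0,2.5],0]]' 0 50; python3 -m pendant '[[[0,0,0],0],[[0,0,0],0],[[0,0,0],0],[[0,0,-15],0],[[0,0,-40],0],[[-15,0,-75],0],[[-45,0,-100],0],[[-85,0,-102],0],[[-90,0,-102],0],[[-90,0,-102],0]]' 0.6 5
python3 - <<'E'
from snap import *
cv2.imwrite("pics/side20.png",cv2.resize(robot.read_camera("side")[180:300,250:450,::-1],None,fx=4,fy=4,interpolation=2))
snap('w20',["socket","tail","handle_grip"])
E
```

```text
time: 27.52
tool_pos: [0.5493, -0.1981, 0.1031]
tool_rot: [3.14, -0.007, 2.832]
contact_force: [-2.9, 0.7, 1.8]
opening: 0.0155
time: 28.35
tool_pos: [0.6373, -0.2263, 0.2032]
tool_rot: [3.14, -0.007, 2.833]
contact_force: [-0.7, 0.2, -0.4]
opening: 0.055
28.4 [ 0.6358 -0.2257  0.203 ] [ 3.1401 -0.0091  2.8325] 0.055162599523112574
socket [(316.3, 139.6, 0.96)]
tail [(315.9, 138.9, 0.87)]
handle_grip [(314.8, 93.4, 0.78)]
```

View pics/side20.png

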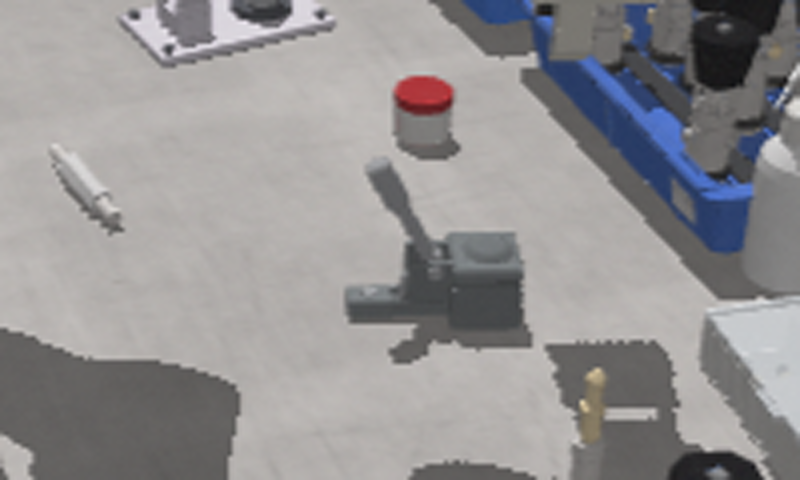

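View pics/w20.png

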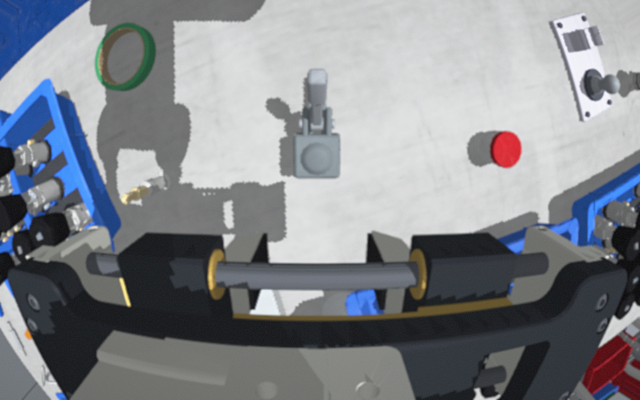

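The handle is now raised to about 1.05 rad and the coupler stands flat (side20). The wrist view shows its dome at about (318,158).

```bash
python3 - <<'E'
from snap import *
a=cv2.imread("pics/w20.png")[60:190,280:360]
cv2.imwrite("pics/w20c.png",cv2.resize(a,None,fx=4.5,fy=4.5,interpolation=cv2.INTER_CUBIC))
E
```

```text
(no output)
```

View pics/w20c.png

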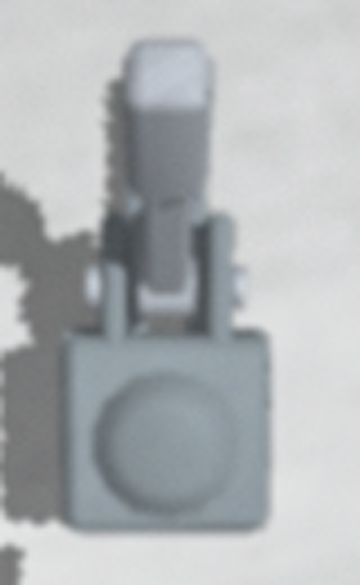

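```bash
cat > fitd.py <<'E'
from snap import *
L=load('w20');c=L["c"]; f=lambda x,y:(280+x/4.5,60+y/4.5)
def model(p):
    x,y,w,a=p; ca,sa=np.cos(w),np.sin(w)
    T=lambda u,v,z:[x+ca*u-sa*v,y+sa*u+ca*v,z]
    P=[T(u,v,.047) for u,v in((-.023,-.024),(-.023,.024),(.023,.024),(.023,-.024))]+[T(0,0,.053)]
    for s,n in((.084,.008),(.084,-.008),(.048,.008)):
        for v in(-.008,.008): P.append(T(-.034-s*np.cos(a)+n*np.sin(a),v,.040+s*np.sin(a)+n*np.cos(a)))
    return np.array(P)
m=np.array([f(64,331),f(273,329),f(272,532),f(63,532),f(168,445),f(128,107),f(212,107),f(129,38),f(211,39),f(138,205),f(205,205)])
for dz in(-.004,-.002,0):
    g=lambda p:(proj(c,model(p)+[0,0,dz],True)-m).ravel()
    s=least_squares(g,[.6,-.215,-.31,1.],loss="soft_l1"); print(dz,s.x.round(4),round(s.cost,2)); 
    R=Ro.from_euler("xyz",L["rot"]).as_matrix(); print("socket in tool mm",(R.T@(np.r_[s.x[:2],.02]-L["pos"])*1e3).round(1),"yaw err deg",np.degrees(s.x[2]+np.pi-L["rot"][2]).round(2))
print(g(s.x).reshape(-1,2).round(1).tolist())
E
python3 fitd.py; python3 -c "
from cell import robot
o=robot.observe();print(o['tool_pos'],o['tool_rot'])"
```

```text
-0.004 [ 0.6041 -0.2159 -0.3121  1.0836] 5.81
socket in tool mm [ 31.5  -0.6 183.3] yaw err deg -0.17
-0.002 [ 0.6039 -0.2158 -0.312   1.0909] 6.12
socket in tool mm [ 31.7  -0.6 183.3] yaw err deg -0.17
0 [ 0.6037 -0.2157 -0.3119  1.098 ] 6.62
socket in tool mm [ 32.   -0.6 183.3] yaw err deg -0.16
[[-0.5, 0.1], [0.5, 0.7], [0.0, 0.0], [0.1, -0.1], [0.0, -2.2], [-1.0, 0.1], [1.0, 0.1], [-0.9, -0.7], [0.9, -0.9], [-2.2, 0.9], [1.2, 1.0]]
[ 0.6347589  -0.22541593  0.20447455] [ 3.14033147 -0.00817052  2.83218201]
```

```bash
python3 -m pendant '[[[15,0,20],0],[[32,0,50],0],[[32,0,85],0],[[32,0,120],0],[[32,0,150],0],[[32,0,172],0],[[32,0,185],0],[[32,0,192],0],[[32,0,192],0],[[32,0,192],0]]' 0.75 10
python3 - <<'E'
from snap import *
snap('w21')
cv2.imwrite("pics/side21.png",cv2.resize(robot.read_camera("side")[180:300,250:450,::-1],None,fx=4,fy=4,interpolation=2))
E
```

```text
time: 29.43
tool_pos: [0.6034, -0.2153, 0.014]
tool_rot: [3.141, -0.006, 2.832]
contact_force: [0.7, 0.0, 0.6]
opening: 0.0684
29.4333 [ 0.6034 -0.2153  0.014 ] [ 3.1406 -0.0064  2.8322] 0.06842980175258018
```

View pics/side21.png

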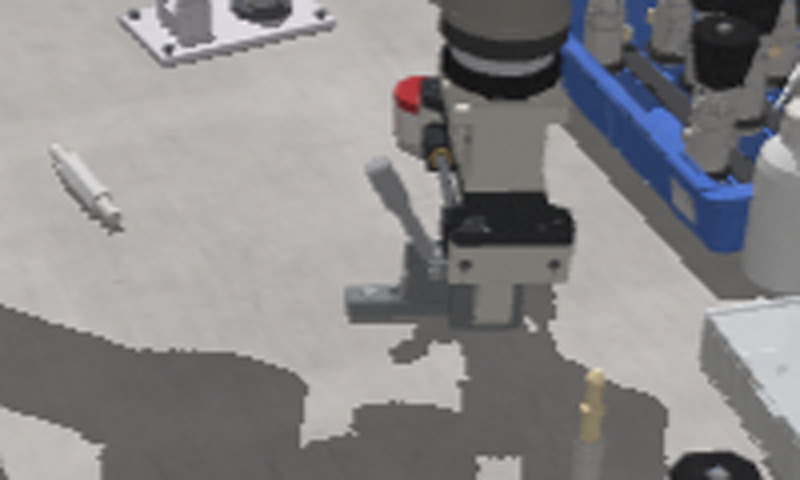

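View pics/w21.png

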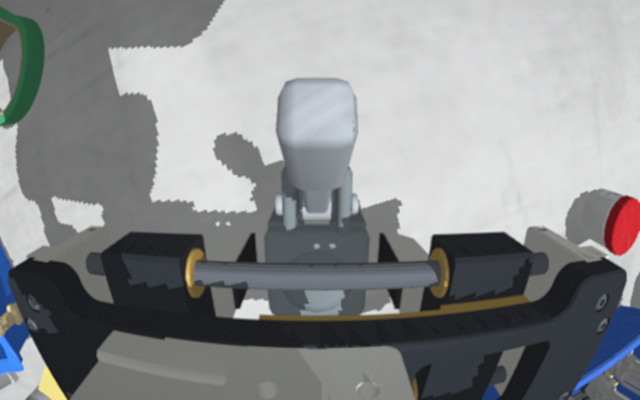

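```bash
python3 -m pendant '[[[0,0,0],0],[[0,0,0],0],[[0,0,0],0],[[0,0,0],0],[[0,0,0],0]]' 0 55; python3 -m pendant '[[[0,0,-5],0],[[0,0,-15],0],[[0,0,-30],0],[[0,0,-50],0],[[0,0,-70],0],[[0,0,-85],0],[[0,0,-92],0],[[0,0,-95],0],[[0,0,-95],0]]' 0 55
python3 - <<'E'
from snap import *
snap('w22')
print(robot.observe()["contact_force"],robot.observe()["torque"])
cv2.imwrite("pics/side22.png",cv2.resize(robot.read_camera("side")[120:300,250:450,::-1],None,fx=3.3,fy=3.3,interpolation=2))
E
```

```text
time: 29.95
tool_pos: [0.6041, -0.2156, 0.0152]
tool_rot: [3.141, -0.004, 2.832]
contact_force: [-0.5, -0.1, 4.4]
opening: 0.0481
time: 30.7
tool_pos: [0.6043, -0.2157, 0.1102]
tool_rot: [3.141, -0.004, 2.832]
contact_force: [0.3, -0.7, -7.9]
opening: 0.048
30.7 [ 0.6043 -0.2157  0.1102] [ 3.141  -0.0045  2.8324] 0.0479504072091435
[ 0.44241073  0.07611066 -7.06100558] [-0.04612802 -0.07516231 -0.02382473]
```

View pics/side22.png

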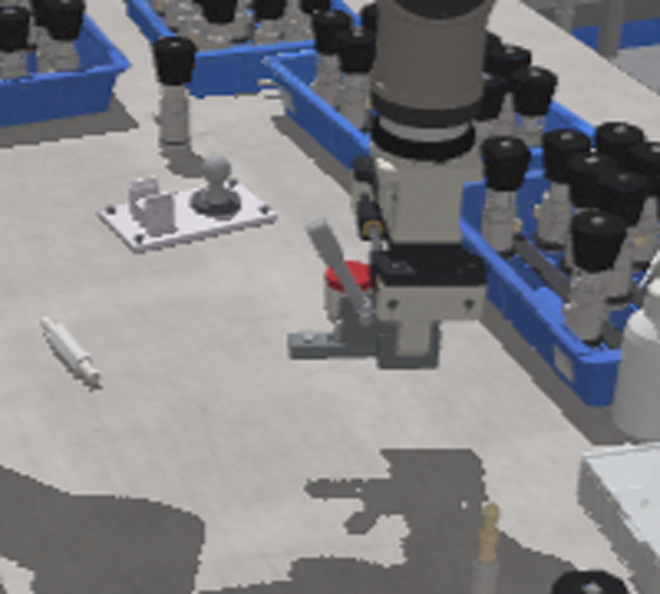

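View pics/w22.png

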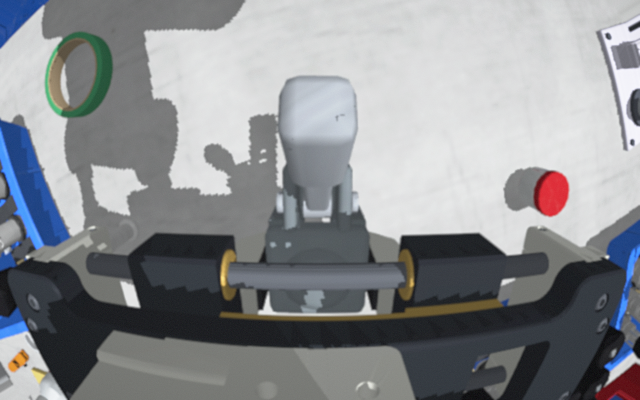

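```bash
python3 -m pendant '[[[1,10,0],-1],[[3,30,0],-4],[[6,60,0],-8],[[9,95,0],-12],[[12,130,0],-16],[[15,165,0],-20],[[18,200,0],-23],[[22,235,0],-25],[[25,270,0],-25.5],[[28,300,0],-25.5]]' 0 55
python3 -m pendant '[[[-12,25,0],0],[[-22,48,0],0],[[-30,62,0],0],[[-32,67,0],0],[[-32,68,0],0],[[-32,68,0],0]]' 0 55
python3 - <<'E'
from snap import *
snap('w23',["ball"])
E
```

```text
time: 31.63
tool_pos: [0.6677, 0.0824, 0.108]
tool_rot: [3.137, -0.008, -3.003]
contact_force: [0.3, 0.6, -7.4]
opening: 0.0478
time: 32.13
tool_pos: [0.6892, 0.1541, 0.1069]
tool_rot: [3.137, -0.01, -3.002]
contact_force: [0.1, -0.4, -6.4]
opening: 0.0476
32.1333 [0.6892 0.1541 0.1069] [ 3.1371 -0.01   -3.0023] 0.047554703331055895
ball [(412.3, 90.7, 0.6)]
```

View pics/w23.png

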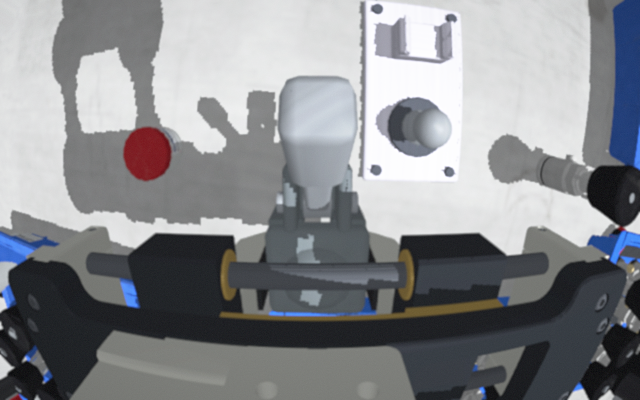

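```bash
python3 -m pendant '[[[15,0,0],0],[[35,0,0],0],[[48,0,0],0],[[50,0,0],0],[[50,0,0],0],[[50,0,0],0]]' 0 55
python3 - <<'E'
from snap import *
snap('w24',["ball"])
for t,x0,y0 in(("w23",355,0),("w24",355,40)):
    a=cv2.imread(f"pics/{t}.png")[y0:y0+190,x0:x0+120]
    cv2.imwrite(f"pics/{t}c.png",cv2.resize(a,None,fx=3.1,fy=3.1,interpolation=cv2.INTER_CUBIC))
cv2.imwrite("pics/w234.png",np.hstack([cv2.imread("pics/w23c.png"),cv2.imread("pics/w24c.png")]))
E
```

```text
time: 32.73
tool_pos: [0.641, 0.1453, 0.1087]
tool_rot: [3.137, -0.007, -3.005]
contact_force: [0.1, -0.8, -6.6]
opening: 0.0478
32.7333 [0.641  0.1453 0.1087] [ 3.1373 -0.0073 -3.0052] 0.047778386156954115
ball [(410.9, 140.4, 0.61)]
```

View pics/w234.png

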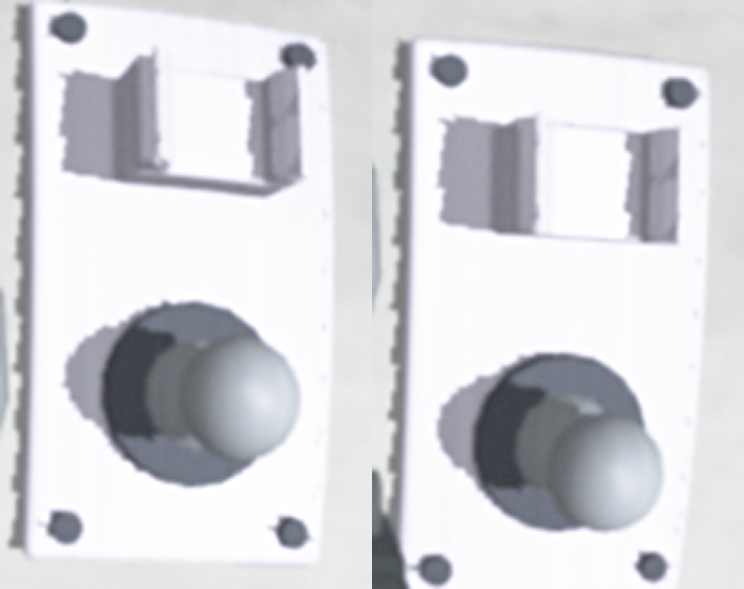

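```bash
cat > fitm2.py <<'E'
from snap import *
g1=lambda x,y:(355+x/3.1,y/3.1); g2=lambda x,y:(355+x/3.1,40+y/3.1)
f1=lambda x,y:(250+x/3.8,100+y/3.8); f2=lambda x,y:(240+x/3.5,60+y/3.5)
obs={"w23":[g1(241,397),g1(293,532),g1(65,527),g1(298,57),g1(69,27)],
"w24":[g2(233,474),g2(281,567),g2(63,570),g2(308,93),g2(77,70)],
"w1":[f1(221,452),f1(334,527),f1(123,533),f1(326,80),f1(96,90)],
"w2":[f2(197,315),f2(326,434),f2(96,441),(330,46),(261,48)]}
cs={k:load(k)["c"] for k in obs}
def model(p):
    x,y,w,bz,h1,h2,hy=p; ca,sa=np.cos(w),np.sin(w)
    T=lambda a,b,z:[x+ca*a-sa*b,y+sa*a+ca*b,bz+z]; zt=-.040
    return np.array([T(0,0,0),T(h1,hy,zt),T(h1,-hy,zt),T(h2,hy,zt),T(h2,-hy,zt)])
for ks in(["w23","w24"],["w1","w2"],["w1","w2","w23","w24"]):
    res=lambda p:np.concatenate([(proj(cs[k],model(p),True)-np.array(obs[k])).ravel() for k in ks])
    s=least_squares(res,[.612,.228,.135,.049,.04,-.1,.035],loss="soft_l1"); print(ks,s.x.round(4),round(s.cost,2)); print(res(s.x).reshape(-1,5,2).round(1)[:,0].tolist())
    print("tri",tri([(cs[k],obs[k][0],True) for k in ks]))
for z in(.044,.046,.048,.050): print(z,[at_z(cs[k],obs[k][0],z,True)[:2].round(4).tolist() for k in obs])
E
python3 fitm2.py
```

```text
['w23', 'w24'] [ 0.611   0.2275  0.1339  0.0504  0.038  -0.1017  0.034 ] 0.49
[[0.3, 0.1], [0.7, -0.1]]
tri (array([0.61101055, 0.2267968 , 0.05108762]), [np.float64(0.15352975938132438), np.float64(0.15352975938128854)])
['w1', 'w2'] [ 0.6092  0.2278  0.1355  0.0497  0.0398 -0.1005  0.0339] 0.89
[[-0.2, 0.2], [-0.5, -0.2]]
tri (array([0.60955267, 0.22800806, 0.04777171]), [np.float64(0.06678932666525798), np.float64(0.06678932666536004)])
['w1', 'w2', 'w23', 'w24'] [ 0.6105  0.2279  0.1346  0.0492  0.0387 -0.1017  0.0341] 3.29
[[-0.2, 1.3], [-0.4, 1.2], [0.3, -0.5], [0.7, -1.0]]
tri (array([0.61047123, 0.22813704, 0.04729995]), [np.float64(0.7275657125001145), np.float64(0.8866379852741814), np.float64(0.4490181919637061), np.float64(1.215121930531625)])
0.044 [[0.6107, 0.2297], [0.6123, 0.2297], [0.6108, 0.228], [0.6099, 0.2279]]
0.046 [[0.6108, 0.2289], [0.6119, 0.2288], [0.6102, 0.228], [0.6097, 0.228]]
0.048 [[0.6108, 0.2282], [0.6116, 0.2279], [0.6095, 0.2279], [0.6095, 0.2281]]
0.05 [[0.6109, 0.2274], [0.6112, 0.2271], [0.6088, 0.2279], [0.6093, 0.2282]]
```

```bash
cat > d.py <<'E'
import sys; from snap import *
def delta(t):
    o=robot.observe(); R=Ro.from_euler("xyz",o["tool_rot"]).as_matrix()
    print("t",o["time"].__round__(2),"pos",(o["tool_pos"]*1e3).round(2),"rot",o["tool_rot"].round(4),"F",o["contact_force"].round(1),"Tq",o["torque"].round(2),"op",round(o["opening"]*1e3,1))
    w=np.array([.1345]); ex=np.array([np.cos(.1345),np.sin(.1345),0]);ey=np.array([-ex[1],ex[0],0])
    r=o["tool_pos"]-np.array([.6102,.2280,0]); print("rel ball, mount frame mm:",(r@ex*1e3).round(2),(r@ey*1e3).round(2),"F mount frame",(o["contact_force"]@ex).round(1),(o["contact_force"]@ey).round(1))
    if t is not None: print("tool delta",(R.T@(np.array(t)-o["tool_pos"])*1e3).round(1),"turn",np.degrees((o["tool_rot"][2]-(.1345-np.pi)+np.pi)%(2*np.pi)-np.pi).round(2))
a=[float(v) for v in sys.argv[1:]]
delta(a if a else None)
E
python3 d.py .6102 .228 .090
```

```text
t 32.83 pos [641.   145.67 108.29] rot [ 3.1372 -0.0078 -3.0047] F [ 0.1  0.9 -7.8] Tq [ 0.02 -0.12  0.02] op 47.8
rel ball, mount frame mm: 19.49 -85.72 F mount frame 0.2 0.8
tool delta [19.1 85.7 18.8] turn 0.14
```

```bash
python3 -m pendant '[[[4,15,2],0],[[9,38,8],0],[[15,62,14],0.1],[[18,78,17],0.1],[[19,84.5,18.5],0.1],[[19.1,85.7,18.8],0.1],[[19.1,85.7,18.8],0.1],[[19.1,85.7,18.8],0.1]]' 0 60
python3 d.py .6102 .228 .083
python3 - <<'E'
from snap import *
snap('w25')
cv2.imwrite("pics/side25.png",cv2.resize(robot.read_camera("side")[100:230,230:400,::-1],None,fx=4.5,fy=4.5,interpolation=2))
E
```

```text
time: 33.5
tool_pos: [0.611, 0.2273, 0.0903]
tool_rot: [3.138, -0.007, -3.007]
contact_force: [0.8, -0.0, -7.8]
opening: 0.0477
t 33.5 pos [611.01 227.27  90.28] rot [ 3.1378 -0.0068 -3.0069] F [ 0.8 -0.  -7.8] Tq [ 0.01 -0.05  0.01] op 47.7
rel ball, mount frame mm: 0.7 -0.83 F mount frame 0.8 -0.1
tool delta [0.7 0.8 7.3] turn 0.01
33.5 [0.611  0.2273 0.0903] [ 3.1378 -0.0068 -3.0069] 0.04768187195398499
```

View pics/side25.png

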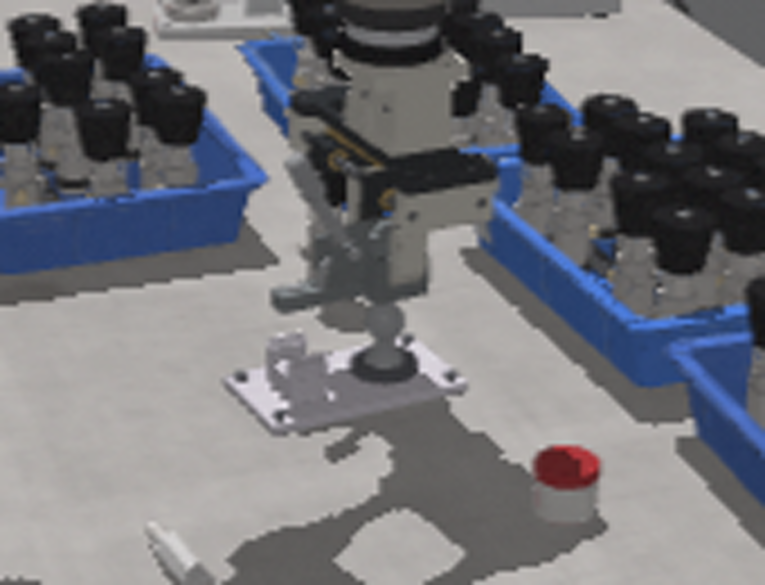

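View pics/w25.png

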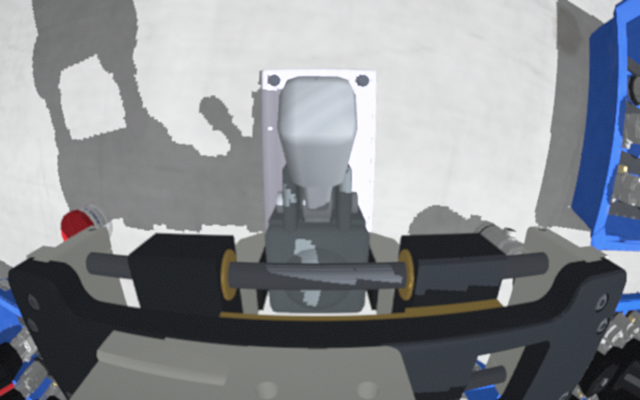

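```bash
python3 -m pendant '[[[0.7,0.8,3],0],[[0.7,0.8,6],0],[[0.7,0.8,7.3],0],[[0.7,0.8,7.3],0]]' 0 60; python3 d.py .6102 .228 .074
```

```text
time: 33.93
tool_pos: [0.6098, 0.2273, 0.0824]
tool_rot: [3.138, -0.008, -3.008]
contact_force: [0.2, 0.4, -7.3]
opening: 0.0475
t 33.93 pos [609.83 227.27  82.35] rot [ 3.1377 -0.0082 -3.0082] F [ 0.2  0.4 -7.3] Tq [-0.02 -0.11 -0.  ] op 47.5
rel ball, mount frame mm: -0.46 -0.68 F mount frame 0.2 0.4
tool delta [-0.5  0.6  8.4] turn -0.06
```

```bash
python3 -m pendant '[[[-0.4,0.7,3],0],[[-0.4,0.7,6],0],[[-0.4,0.7,8],0],[[-0.4,0.7,8],0]]' 0 60; python3 d.py .6102 .228 .070
```

```text
time: 34.27
tool_pos: [0.6096, 0.228, 0.0735]
tool_rot: [3.138, -0.01, -3.008]
contact_force: [-0.3, -0.1, -7.1]
opening: 0.0478
t 34.27 pos [609.62 228.    73.48] rot [ 3.1379 -0.0096 -3.008 ] F [-0.3 -0.1 -7.1] Tq [ 0.05 -0.09 -0.05] op 47.8
rel ball, mount frame mm: -0.58 0.08 F mount frame -0.4 -0.1
tool delta [-0.6 -0.1  3.5] turn -0.05
```

```bash
python3 -m pendant '[[[-0.4,0,1.5],0],[[-0.4,0,3],0],[[-0.4,0,4],0],[[-0.4,0,4],0]]' 0 60; python3 d.py .6102 .228 .065
```

```text
time: 34.6
tool_pos: [0.6098, 0.228, 0.0692]
tool_rot: [3.138, -0.01, -3.008]
contact_force: [0.6, -0.4, -7.3]
opening: 0.0475
t 34.6 pos [609.82 228.04  69.23] rot [ 3.1379 -0.01   -3.008 ] F [ 0.6 -0.4 -7.3] Tq [ 0.05 -0.03  0.01] op 47.5
rel ball, mount frame mm: -0.37 0.09 F mount frame 0.5 -0.5
tool delta [-0.4 -0.1  4.2] turn -0.05
```

```bash
python3 -m pendant '[[[-0.2,0,1],0],[[-0.2,0,2],0],[[-0.2,0,3],0],[[-0.2,0,3],0]]' 0 60; python3 d.py .6102 .228 .063
```

```text
time: 34.93
tool_pos: [0.6099, 0.228, 0.066]
tool_rot: [3.138, -0.01, -3.008]
contact_force: [0.1, 0.1, -6.2]
opening: 0.0477
t 34.93 pos [609.87 228.05  65.96] rot [ 3.138  -0.0104 -3.008 ] F [ 0.1  0.1 -6.2] Tq [ 0.04 -0.09 -0.02] op 47.7
rel ball, mount frame mm: -0.32 0.09 F mount frame 0.1 0.1
tool delta [-0.4 -0.1  3. ] turn -0.05
```

```bash
python3 -m pendant '[[[-0.2,0,1],0],[[-0.2,0,2],0],[[-0.2,0,2],0]]' 0 60; python3 d.py; python3 -m pendant '[[[-0.2,0,1],0],[[-0.2,0,2],0],[[-0.2,0,2],0]]' 0 60; python3 d.py
```

```text
time: 35.18
tool_pos: [0.6103, 0.2285, 0.0645]
tool_rot: [3.137, -0.009, -3.008]
contact_force: [-0.4, 1.9, -3.7]
opening: 0.0475
t 35.18 pos [610.27 228.47  64.45] rot [ 3.1374 -0.0094 -3.008 ] F [-0.4  1.9 -3.7] Tq [ 0.3   0.06 -0.  ] op 47.5
rel ball, mount frame mm: 0.13 0.46 F mount frame -0.2 2.0
time: 35.43
tool_pos: [0.6106, 0.2286, 0.0638]
tool_rot: [3.137, -0.008, -3.008]
contact_force: [-3.7, 0.2, 4.2]
opening: 0.0478
t 35.43 pos [610.58 228.55  63.83] rot [ 3.1374 -0.0085 -3.0078] F [-3.7  0.2  4.2] Tq [-0.05  0.71  0.  ] op 47.8
rel ball, mount frame mm: 0.45 0.49 F mount frame -3.6 0.7
```

```bash
python3 -m pendant '[[[0.5,0,0],0],[[0.7,0,1],0],[[0.7,0,2],0],[[0.7,0,2],0]]' 0 60; python3 d.py
```

```text
time: 35.77
tool_pos: [0.6106, 0.2286, 0.0635]
tool_rot: [3.137, -0.006, -3.008]
contact_force: [-3.0, -0.2, 6.9]
opening: 0.0475
t 35.77 pos [610.64 228.6   63.53] rot [ 3.1372 -0.006  -3.0078] F [-3.  -0.2  6.9] Tq [-0.1   0.5   0.01] op 47.5
rel ball, mount frame mm: 0.51 0.54 F mount frame -3.0 0.2
```

```bash
python3 -m pendant '[[[0.4,0,1],0],[[0.4,0,2],0],[[0.4,0,2.7],0],[[0.4,0,2.7],0]]' 0 60; python3 d.py
```

```text
time: 36.1
tool_pos: [0.611, 0.2287, 0.0625]
tool_rot: [3.137, -0.003, -3.008]
contact_force: [-3.2, -0.2, 8.1]
opening: 0.0472
t 36.1 pos [611.01 228.67  62.53] rot [ 3.1371 -0.0033 -3.0077] F [-3.2 -0.2  8.1] Tq [-0.07  0.51  0.02] op 47.2
rel ball, mount frame mm: 0.89 0.55 F mount frame -3.2 0.2
```

```bash
python3 -m pendant '[[[1,0,1],0],[[1.2,-0.3,2],0],[[1.2,-0.3,3],0],[[1.2,-0.3,3],0]]' 0 60; python3 d.py
```

```text
time: 36.43
tool_pos: [0.6113, 0.2285, 0.0611]
tool_rot: [3.137, 0.001, -3.008]
contact_force: [-0.8, 0.8, 6.4]
opening: 0.0474
t 36.43 pos [611.27 228.52  61.14] rot [ 3.1367e+00  8.0000e-04 -3.0078e+00] F [-0.8  0.8  6.4] Tq [0.04 0.01 0.  ] op 47.4
rel ball, mount frame mm: 1.13 0.37 F mount frame -0.7 0.9
```

```bash
python3 - <<'E'
from snap import *
snap('w26')
a=cv2.resize(robot.read_camera("side")[110:210,250:370,::-1],None,fx=4.5,fy=4.5,interpolation=2)
cv2.imwrite("pics/side26.png",a)
E
```

```text
36.4333 [0.6113 0.2285 0.0611] [ 3.1367e+00  8.0000e-04 -3.0078e+00] 0.04741218999831265
```

View pics/side26.png

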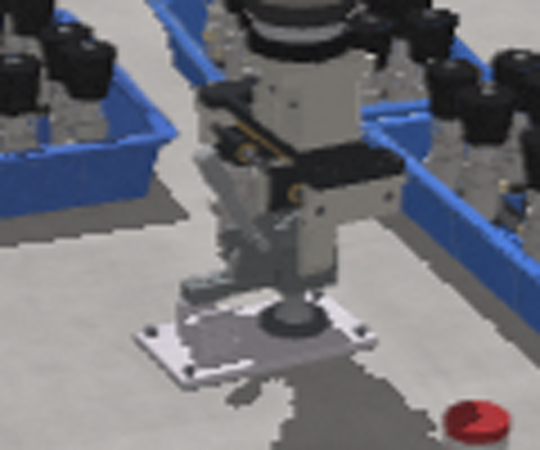

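View pics/w26.png

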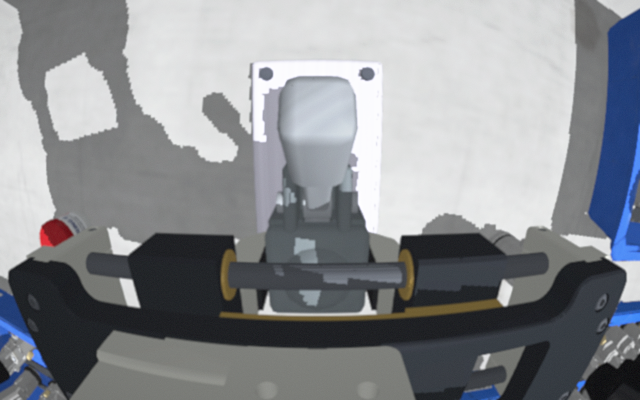

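```bash
python3 -m pendant '[[[0.3,0,1],0],[[0.4,0,2],0],[[0.4,0,3],0],[[0.4,0,3.5],0],[[0.4,0,3.5],0]]' 0 60; python3 d.py
```

```text
time: 36.95
tool_pos: [0.612, 0.2287, 0.0586]
tool_rot: [3.136, 0.004, -3.008]
contact_force: [-0.7, -0.1, 5.2]
opening: 0.0479
t 36.95 pos [612.02 228.69  58.61] rot [ 3.1365  0.004  -3.0078] F [-0.7 -0.1  5.2] Tq [ 0.05  0.02 -0.02] op 47.9
rel ball, mount frame mm: 1.89 0.44 F mount frame -0.8 0.0
```

```bash
python3 -m pendant '[[[0.4,0,1],0],[[0.6,0,2],0],[[0.6,0,3],0],[[0.6,0,3.5],0],[[0.6,0,3.5],0]]' 0 60; python3 d.py
```

```text
time: 37.37
tool_pos: [0.6127, 0.2288, 0.056]
tool_rot: [3.136, 0.007, -3.008]
contact_force: [1.8, -0.2, 3.6]
opening: 0.0479
t 37.37 pos [612.65 228.83  56.  ] rot [ 3.1362  0.0073 -3.0079] F [ 1.8 -0.2  3.6] Tq [ 0.1  -0.13 -0.02] op 47.9
rel ball, mount frame mm: 2.54 0.49 F mount frame 1.8 -0.5
```

```bash
python3 - <<'E'
from snap import *
snap('w27')
a=cv2.resize(robot.read_camera("side")[110:210,250:370,::-1],None,fx=4.5,fy=4.5,interpolation=2)
cv2.imwrite("pics/side27.png",a)
ims=[cv2.imread(f"pics/{t}.png")[40:330,215:425] for t in("w22","w26","w27")]
cv2.imwrite("pics/cmp.png",cv2.resize(np.hstack(ims),None,fx=1.25,fy=1.25))
E
```

```text
37.3667 [0.6127 0.2288 0.056 ] [ 3.1362  0.0073 -3.0079] 0.04792194630591119
```

View pics/cmp.png

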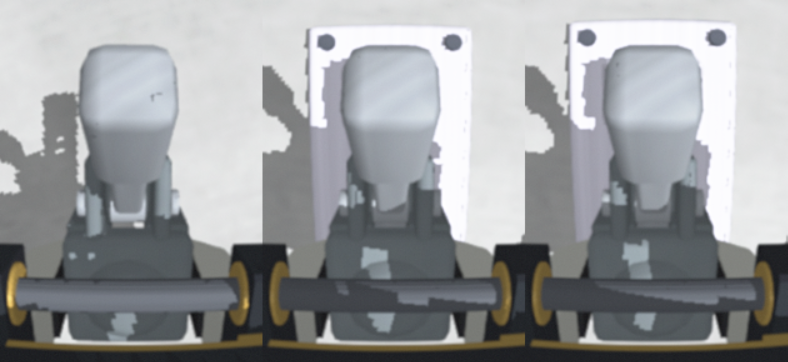

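View pics/side27.png

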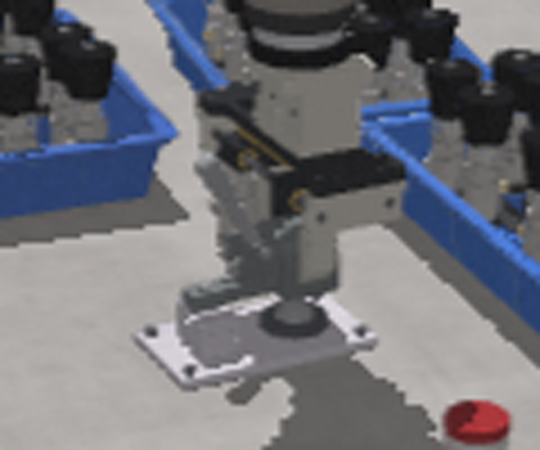

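```bash
python3 -m pendant '[[[0,0,1],0],[[0,0,2],0],[[0,0,3],0],[[0,0,4],0],[[0,0,4],0]]' 0 60; python3 d.py
```

```text
time: 37.88
tool_pos: [0.6127, 0.2288, 0.0511]
tool_rot: [3.136, 0.007, -3.008]
contact_force: [2.0, 1.6, -4.5]
opening: 0.0476
t 37.88 pos [612.67 228.79  51.07] rot [ 3.1362  0.0069 -3.008 ] F [ 2.   1.6 -4.5] Tq [ 0.16 -0.51 -0.  ] op 47.6
rel ball, mount frame mm: 2.55 0.46 F mount frame 2.2 1.3
```

```bash
python3 -m pendant '[[[-0.3,0.2,1],0],[[-0.3,0.2,2.5],0],[[-0.3,0.2,4],0],[[-0.3,0.2,4],0]]' 0 60; python3 d.py
```

```text
time: 38.22
tool_pos: [0.6123, 0.2288, 0.0451]
tool_rot: [3.137, 0.005, -3.008]
contact_force: [4.2, 0.8, -13.3]
opening: 0.0474
t 38.22 pos [612.27 228.79  45.08] rot [ 3.1366  0.0046 -3.008 ] F [  4.2   0.8 -13.3] Tq [ 0.19 -0.79 -0.03] op 47.4
rel ball, mount frame mm: 2.15 0.5 F mount frame 4.3 0.2
```

```bash
python3 -m pendant '[[[-0.5,0,1],0],[[-0.5,0,1.5],0],[[-0.5,0,1.5],0]]' 0 60; python3 d.py
```

```text
time: 38.47
tool_pos: [0.6121, 0.2288, 0.0432]
tool_rot: [3.137, 0.003, -3.008]
contact_force: [-0.3, -0.5, -5.1]
opening: 0.0479
t 38.47 pos [612.1  228.78  43.24] rot [ 3.1367e+00  2.8000e-03 -3.0080e+00] F [-0.3 -0.5 -5.1] Tq [0.05 0.16 0.02] op 47.9
rel ball, mount frame mm: 1.98 0.51 F mount frame -0.4 -0.4
```

```bash
python3 -m pendant '[[[0,0,1],0],[[0,0,1],0],[[0,0,1],0]]' 0 60; python3 d.py;  python3 -m pendant '[[[0,0,0.8],0],[[0,0,0.8],0],[[0,0,0.8],0]]' 0 60; python3 d.py
```

```text
time: 38.72
tool_pos: [0.6122, 0.2288, 0.0429]
tool_rot: [3.137, 0.003, -3.008]
contact_force: [1.0, -0.4, 0.1]
opening: 0.0477
t 38.72 pos [612.19 228.82  42.88] rot [ 3.1366  0.0032 -3.008 ] F [ 1.  -0.4  0.1] Tq [-0.08  0.59 -0.04] op 47.7
rel ball, mount frame mm: 2.08 0.55 F mount frame 0.9 -0.5
time: 38.97
tool_pos: [0.6123, 0.2288, 0.0427]
tool_rot: [3.137, 0.004, -3.008]
contact_force: [-1.6, 0.7, 4.4]
opening: 0.0475
t 38.97 pos [612.29 228.81  42.72] rot [ 3.1367  0.0037 -3.008 ] F [-1.6  0.7  4.4] Tq [-0.23  0.95  0.04] op 47.5
rel ball, mount frame mm: 2.18 0.52 F mount frame -1.5 0.9
```

```bash
python3 -m pendant '[[[0,0,1],0],[[0,0,1.6],0],[[0,0,1.6],0]]' 0 60; python3 d.py
```

```text
time: 39.22
tool_pos: [0.6124, 0.2289, 0.0425]
tool_rot: [3.137, 0.004, -3.008]
contact_force: [-3.8, -1.6, 9.1]
opening: 0.0476
t 39.22 pos [612.42 228.87  42.49] rot [ 3.1366  0.0044 -3.0079] F [-3.8 -1.6  9.1] Tq [-0.29  1.38  0.03] op 47.6
rel ball, mount frame mm: 2.32 0.57 F mount frame -4.0 -1.1
```

```bash
python3 -m pendant '[[[0.5,0,1],0],[[0.8,0,2],0],[[0.8,0,2],0]]' 0 60; python3 d.py
```

```text
time: 39.47
tool_pos: [0.6125, 0.2289, 0.0424]
tool_rot: [3.137, 0.007, -3.008]
contact_force: [-1.7, -2.2, 11.4]
opening: 0.0478
t 39.47 pos [612.54 228.86  42.42] rot [ 3.1365  0.0072 -3.0079] F [-1.7 -2.2 11.4] Tq [-0.32  1.08  0.03] op 47.8
rel ball, mount frame mm: 2.43 0.54 F mount frame -2.0 -1.9
```

```bash
python3 -m pendant '[[[0.5,0.2,1.5],0],[[0.7,0.3,2.6],0],[[0.7,0.3,3.2],0],[[0.7,0.3,3.2],0]]' 0 60; python3 d.py
```

```text
time: 39.8
tool_pos: [0.6127, 0.2289, 0.0422]
tool_rot: [3.137, 0.01, -3.008]
contact_force: [-4.0, -2.6, 17.9]
opening: 0.0477
t 39.8 pos [612.66 228.92  42.24] rot [ 3.1368  0.0099 -3.0077] F [-4.  -2.6 17.9] Tq [-0.63  1.66  0.03] op 47.7
rel ball, mount frame mm: 2.56 0.58 F mount frame -4.3 -2.0
```

```bash
python3 -m pendant '[[[0.6,0.3,1.5],0],[[1,0.4,3],0],[[1,0.4,4],0],[[1,0.4,4],0],[[1,0.4,4],0]]' 0 60; python3 d.py
```

```text
time: 40.22
tool_pos: [0.6128, 0.229, 0.0422]
tool_rot: [3.137, 0.014, -3.007]
contact_force: [-5.9, -4.2, 21.9]
opening: 0.0479
t 40.22 pos [612.8  228.98  42.15] rot [ 3.1372  0.0138 -3.0075] F [-5.9 -4.2 21.9] Tq [-0.71  1.77  0.01] op 47.9
rel ball, mount frame mm: 2.71 0.63 F mount frame -6.4 -3.4
```

```bash
python3 - <<'E'
from snap import *
for i in range(5):
    im=robot.read_camera("wrist"); o=robot.observe(); print(o["time"].__round__(2),o["contact_force"].round(1),o["tool_pos"].round(4),o["tool_rot"].round(4))
cv2.imwrite("pics/w28.png",im[:,:,::-1])
a=cv2.resize(robot.read_camera("side")[110:210,250:370,::-1],None,fx=4.5,fy=4.5,interpolation=2)
cv2.imwrite("pics/side28.png",a)
E
```

```text
40.27 [-5.7 -4.1 21.8] [0.6128 0.229  0.0421] [ 3.1372  0.0137 -3.0075]
40.32 [-6.4 -3.4 22.3] [0.6128 0.229  0.0421] [ 3.1372  0.0138 -3.0075]
40.37 [-5.4 -4.2 22.6] [0.6128 0.229  0.0421] [ 3.1372  0.0138 -3.0075]
40.42 [-5.8 -4.6 22.9] [0.6128 0.229  0.0421] [ 3.1372  0.0138 -3.0075]
40.47 [-7.  -4.5 23.1] [0.6128 0.229  0.0422] [ 3.1372  0.0138 -3.0075]
```

View pics/side28.png

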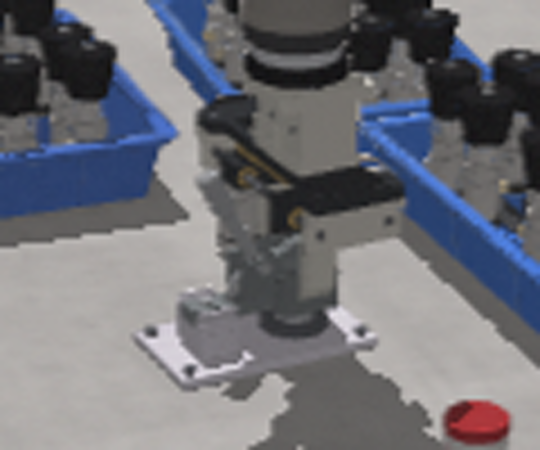

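View pics/w28.png

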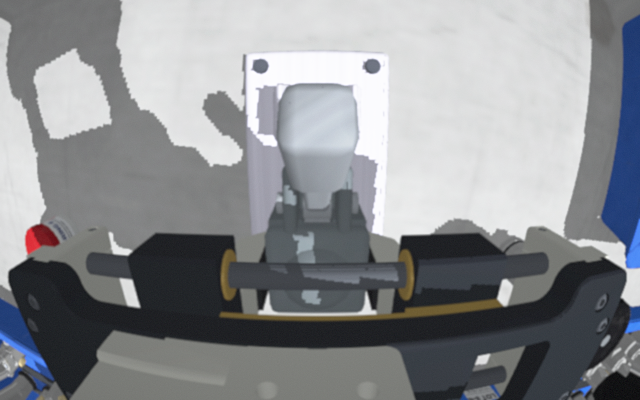

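```bash
python3 -m pendant '[[[0,0,2],0],[[0,0,1],0],[[0,0,0.5],0],[[0,0,0.5],0]]' 0 60; python3 d.py; python3 -m pendant '[[[0,0,0],0],[[0,0,0],0],[[0,0,0],0],[[0,0,0],0],[[0,0,-6],0]]' 0.75 10; python3 d.py
```

```text
time: 40.85
tool_pos: [0.6128, 0.229, 0.0424]
tool_rot: [3.137, 0.014, -3.008]
contact_force: [-4.3, -1.0, 7.9]
opening: 0.0479
t 40.85 pos [612.75 228.96  42.39] rot [ 3.1372  0.014  -3.0075] F [-4.3 -1.   7.9] Tq [-0.24  1.15  0.04] op 47.9
rel ball, mount frame mm: 2.66 0.61 F mount frame -4.4 -0.4
time: 41.27
tool_pos: [0.6119, 0.2287, 0.0471]
tool_rot: [3.138, 0.012, -3.007]
contact_force: [-0.4, 0.1, -1.2]
opening: 0.0682
t 41.27 pos [611.94 228.74  47.06] rot [ 3.1375  0.0116 -3.0075] F [-0.4  0.1 -1.2] Tq [ 0.03 -0.01 -0.02] op 68.2
rel ball, mount frame mm: 1.83 0.5 F mount frame -0.4 0.1
```

```bash
python3 -m pendant '[[[0,0,-15],0],[[0,0,-45],0],[[0,0,-80],0],[[0,0,-110],0],[[0,0,-120],0],[[0,0,-120],0]]' 0.75 10; python3 -m pendant '[[[0,0,0],0],[[0,0,0],0],[[0,0,0],0],[[0,0,0],0],[[0,0,0],0],[[0,0,0],0]]' 0 10; python3 d.py .5708 .2232 .165
python3 - <<'E'
from snap import *
snap('w29',["handle_grip"])
cv2.imwrite("pics/side29.png",cv2.resize(robot.read_camera("side")[110:210,250:370,::-1],None,fx=4.5,fy=4.5,interpolation=2))
E
```

```text
time: 41.77
tool_pos: [0.6124, 0.2285, 0.1711]
tool_rot: [3.137, 0.019, -3.007]
contact_force: [0.1, 0.7, -0.6]
opening: 0.0691
time: 42.27
tool_pos: [0.6121, 0.2284, 0.1702]
tool_rot: [3.137, 0.017, -3.007]
contact_force: [-0.7, -1.1, -0.2]
opening: 0.0333
t 42.27 pos [612.08 228.44 170.17] rot [ 3.1369  0.0173 -3.0074] F [-0.7 -1.1 -0.2] Tq [0.06 0.04 0.02] op 33.3
rel ball, mount frame mm: 1.92 0.18 F mount frame -0.9 -1.0
tool delta [41.7  0.3  4.5] turn -0.02
42.2667 [0.6121 0.2284 0.1702] [ 3.1369  0.0173 -3.0074] 0.03331991978605782
handle_grip [(314.1, 131.2, 0.75)]
```

View pics/side29.png

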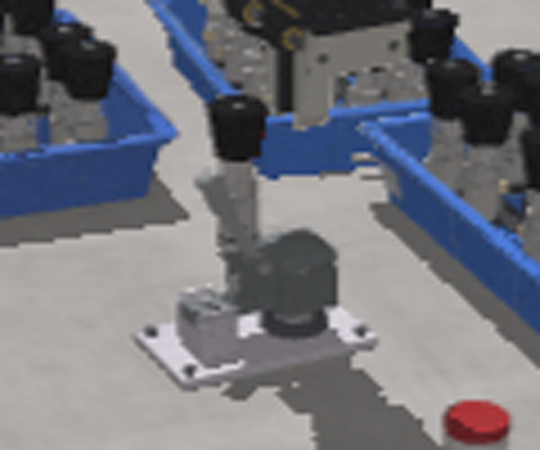

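View pics/w29.png

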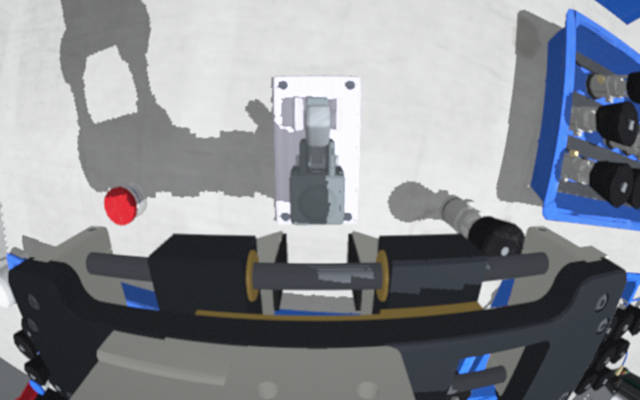

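```bash
python3 -m pendant '[[[15,0,0],0],[[35,0.3,0],0],[[41,0.3,5],0],[[41,0.3,5],0],[[41,0.3,20],0],[[41,0.3,36],0],[[41.5,0.3,41],0],[[41.5,0.3,41],0]]' 0 20; python3 d.py
python3 - <<'E'
from snap import *
snap('w30')
cv2.imwrite("pics/side30.png",cv2.resize(robot.read_camera("side")[110:210,250:370,::-1],None,fx=4.5,fy=4.5,interpolation=2))
E
```

```text
time: 43.08
tool_pos: [0.5714, 0.2233, 0.1276]
tool_rot: [3.137, 0.016, -3.008]
contact_force: [-0.7, 0.0, 0.1]
opening: 0.0
t 43.08 pos [571.4  223.31 127.61] rot [ 3.1371  0.0155 -3.0076] F [-0.7  0.   0.1] Tq [-0.01 -0.03  0.06] op 0.0
rel ball, mount frame mm: -39.08 0.55 F mount frame -0.7 0.1
43.0833 [0.5714 0.2233 0.1276] [ 3.1371  0.0155 -3.0076] 3.622170835398784e-05
```

View pics/side30.png

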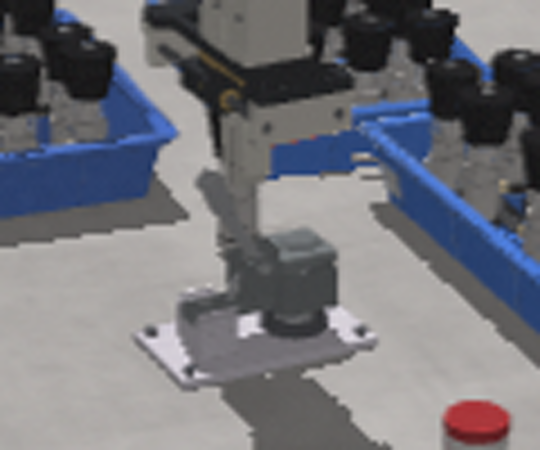

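View pics/w30.png

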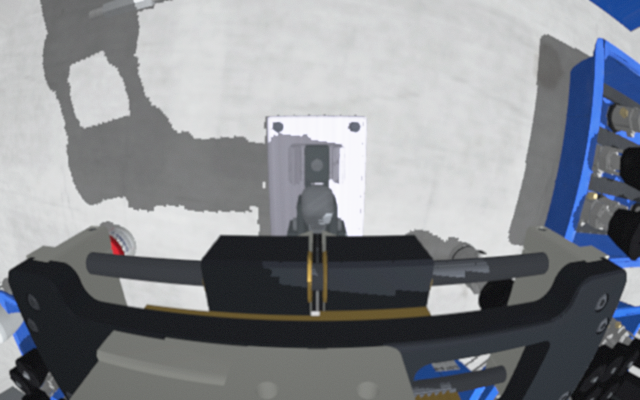

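```bash
python3 -m pendant '[[[6,0,0],0],[[12,0,0],0],[[17.8,0,3.4],0],[[23.4,0,7.2],0],[[28.4,0,11.5],0],[[31,0,14],0],[[33.1,0,16.2],0],[[37.2,0,21.5],0],[[37.2,0,21.5],0]]' 0 20; python3 d.py
python3 - <<'E'
from snap import *
cv2.imwrite("pics/side31.png",cv2.resize(robot.read_camera("side")[110:210,250:370,::-1],None,fx=4.5,fy=4.5,interpolation=2))
E
```

```text
time: 43.93
tool_pos: [0.5347, 0.2186, 0.1061]
tool_rot: [3.137, 0.017, -3.007]
contact_force: [1.2, 0.2, 1.1]
opening: 0.0006
t 43.93 pos [534.74 218.58 106.07] rot [ 3.137   0.0167 -3.0075] F [1.2 0.2 1.1] Tq [-0.03 -0.01 -0.02] op 0.6
rel ball, mount frame mm: -76.04 0.79 F mount frame 1.2 0.1
```

View pics/side31.png

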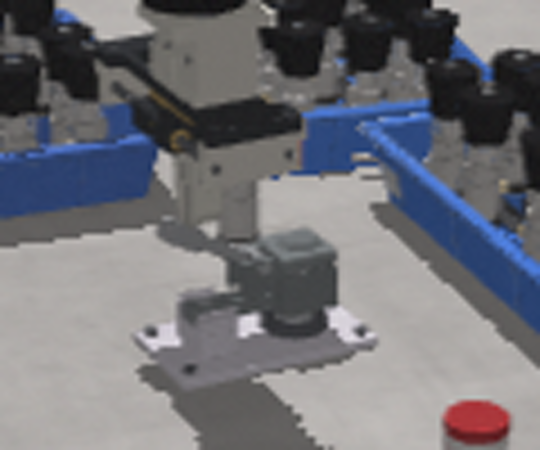

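```bash
python3 -m pendant '[[[2,0,3],0],[[3.6,0,5.5],0],[[5,0,8.5],0],[[6.5,0,11.5],0],[[8,0,14.5],0],[[9,0,17.7],0],[[10,0,21],0],[[10.8,0,24],0],[[10.8,0,24],0]]' 0 20; python3 d.py
python3 -m pendant '[[[0.5,0,2],0],[[1,0,4],0],[[1,0,5.5],0],[[1,0,5.5],0]]' 0 20; python3 d.py
python3 - <<'E'
from snap import *
cv2.imwrite("pics/side32.png",cv2.resize(robot.read_camera("side")[110:210,250:370,::-1],None,fx=4.5,fy=4.5,interpolation=2))
E
```

```text
time: 44.73
tool_pos: [0.5245, 0.2173, 0.0815]
tool_rot: [3.137, 0.016, -3.007]
contact_force: [-0.3, 0.1, 0.4]
opening: 0.0001
t 44.73 pos [524.46 217.26  81.49] rot [ 3.1371  0.0161 -3.0075] F [-0.3  0.1  0.4] Tq [0.09 0.05 0.03] op 0.1
rel ball, mount frame mm: -86.41 0.86 F mount frame -0.3 0.1
time: 45.07
tool_pos: [0.5236, 0.2172, 0.076]
tool_rot: [3.137, 0.016, -3.007]
contact_force: [0.3, -1.0, 1.3]
opening: 0.0005
t 45.07 pos [523.57 217.19  75.98] rot [ 3.137   0.0162 -3.0075] F [ 0.3 -1.   1.3] Tq [-0.    0.05  0.02] op 0.5
rel ball, mount frame mm: -87.3 0.9 F mount frame 0.2 -1.1
```

View pics/side32.png

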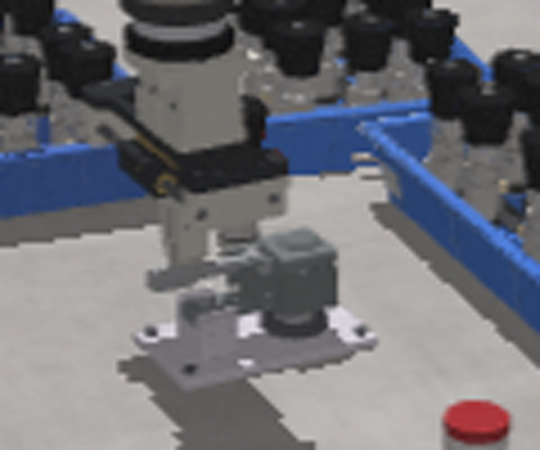

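```bash
python3 -m pendant '[[[0,0,1],0],[[0,0,2],0],[[0,0,2],0]]' 0 20; python3 d.py; python3 -m pendant '[[[0,0,1],0],[[0,0,1.5],0],[[0,0,1.5],0]]' 0 20; python3 d.py
```

```text
time: 45.37
tool_pos: [0.5236, 0.2173, 0.0755]
tool_rot: [3.137, 0.017, -3.007]
contact_force: [-3.9, -1.1, 13.7]
opening: 0.0004
t 45.37 pos [523.6  217.25  75.51] rot [ 3.137   0.0168 -3.0073] F [-3.9 -1.1 13.7] Tq [-0.17  0.78  0.05] op 0.4
rel ball, mount frame mm: -87.26 0.96 F mount frame -4.0 -0.5
time: 45.62
tool_pos: [0.5236, 0.2173, 0.0755]
tool_rot: [3.137, 0.018, -3.007]
contact_force: [-3.5, -0.9, 13.1]
opening: 0.0003
t 45.62 pos [523.59 217.29  75.52] rot [ 3.137   0.0175 -3.0072] F [-3.5 -0.9 13.1] Tq [-0.27  0.74 -0.01] op 0.3
rel ball, mount frame mm: -87.26 1.0 F mount frame -3.6 -0.5
```

```bash
python3 -m pendant '[[[0,0,-2],0],[[0,0,-15],0],[[0,0,-40],0],[[-20,0,-80],0],[[-55,0,-110],0],[[-90,0,-120],0],[[-95,0,-120],0],[[-95,0,-120],0]]' 0 20; python3 d.py
python3 - <<'E'
from snap import *
snap('w33',["socket","tail","handle_grip","ball","rest"])
cv2.imwrite("pics/side33.png",cv2.resize(robot.read_camera("side")[110:210,250:370,::-1],None,fx=4.5,fy=4.5,interpolation=2))
a=cv2.imread("pics/w33.png")[50:230,250:390]
cv2.imwrite("pics/w33c.png",cv2.resize(a,None,fx=3.3,fy=3.3,interpolation=2))
E
```

```text
time: 46.28
tool_pos: [0.6176, 0.2291, 0.1971]
tool_rot: [3.137, 0.019, -3.008]
contact_force: [0.1, -0.4, -1.0]
opening: 0.0003
t 46.28 pos [617.63 229.14 197.11] rot [ 3.1368  0.0194 -3.0079] F [ 0.1 -0.4 -1. ] Tq [0.   0.1  0.03] op 0.3
rel ball, mount frame mm: 7.52 0.14 F mount frame -0.0 -0.4
46.2833 [0.6176 0.2291 0.1971] [ 3.1368  0.0194 -3.0079] 0.000268393657998665
socket [(317.5, 161.9, 0.98)]
tail [(316.1, 158.1, 0.87)]
handle_grip [(315.9, 98.1, 0.97), (316.7, 159.6, 0.51)]
ball [(307.4, 120.7, 0.82)]
rest [(305.9, 122.7, 0.96)]
```

View pics/side33.png

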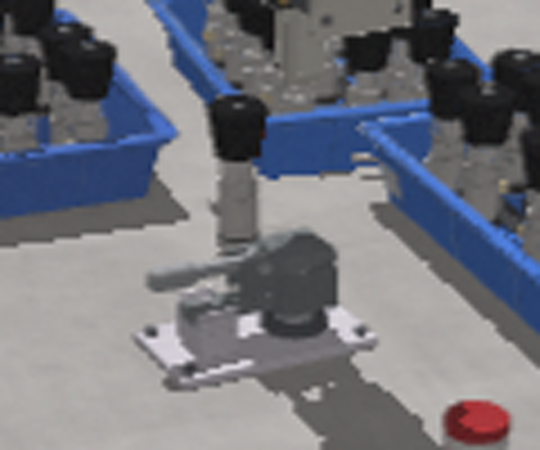

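View pics/w33c.png

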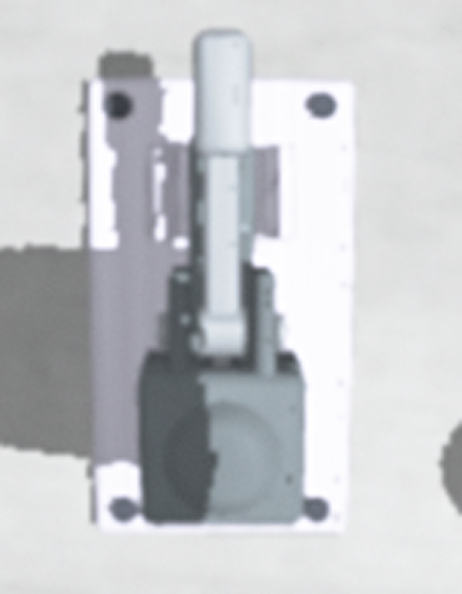

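```bash
python3 -c "
from cell import robot
o=robot.observe();print(o['time'],o['contact_force'])
print(robot.hand_in())"
```

```text
46.6333 [ 0.61595636  0.90890268 -0.52665895]
the job is handed in; nothing more can be done
None
```

The coupler is on the ball with its tail in the rest and the handle pressed down to its stop. I handed it in at 46.6 s, with the arm clear.

- **Raising the handle:** The hinge friction was enough to tip the loose coupler instead of opening the handle. I let the coupler tip on a light grip, then held the handle firmly while lowering the coupler flat. Two rounds of this raised the handle to about 1.09 rad. The tries tipped the coupler several times and slid it about 13 mm on the table before I picked it up.
- **Fitting and press:** I lowered it onto the ball, past the plungers, to a hard stop at a gripper-tip height of about 42 mm. I then held about 29–30.5 N on the mount for roughly 0.3 s (22–23 N at the wrist plus about 7.5 N of coupler weight). The sideways force was about 7–8 N at the same time. No reading put the mount above about 31 N, but the force was read only at the end of each move.
- **Plunger force:** Readings as it passed the plungers were about 13–16 N above the coupler's weight, inside the 10–20 N given.
- **Closing the handle:** It met a firm stop at 75.5 mm gripper-tip height under about 13 N, close to where a fully closed handle should be. The final pictures show the handle level and in line with the mount, with the tail between the cheeks.
- **Disagreement:** My camera estimate of the ball was about 2 mm off along the mount from where the coupler seated. The coupler found its own way in.
- **Other things on the table:** I kept clear of them and the last pictures showed none out of place, but I did not measure each one.

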